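# Set up the tracing light board and hold it at its mark

## Robot

A 6-joint arm with a two-finger parallel gripper is mounted at the origin on the work surface. World frame = base frame: x ahead of the robot, y to its left, z up, the work surface at z = 0. Lengths are in m, angles in rad, forces in N, time in s.
With the tool pointing down it reaches from about 0.2 to 0.875 m from the base axis. Payload 3.4 kg.
Tool frame: the origin (TCP) lies at the very end of the fingers, on their centre line; the grasp point (between the pads) lies 19 mm behind it; z points along the fingers, y is the direction in which the jaws open and shut (so a half turn about z gives the same grasp; the last joint's range is limited). The gripper opens to 94 mm and grips with 3 to 60 N. Pads are 16 mm wide; open, the fingers measure 119 mm over their backs; the gripper's body (75 mm by 177 mm) begins 78 mm behind the grasp point.
Start: joints at [1.225, 0.276, 1.505, -0, 1.361, -0.121], TCP at [0.128, 0.561, 0.205] pointing down, gripper open.
Joint ranges: [-2.89, 2.89], [-0.75, 2.08], [0.22, 2.7], [-1.18, 4.32], [0.11, 2.71], [-2.7, 2.7]. Speed limits (rad/s): [2.57, 2.57, 3.14, 3.14, 3.14, 3.14].

## Interface

Orientations are given as a unit quaternion [w, x, y, z].
In Python, from bench import r gives the robot as it stands.
- The arm moves only by the tool apply_moves, never from a script. Its argument "commands" is a list of rows, each a list of 7 numbers: the shift along the tool's x, y, z in mm, then the turn, a rotation vector about the tool's x, y, z in degrees, then the finger opening in mm, from 0 to 94. In form: [[dx, dy, dz, wx, wy, wz, gripper], ...]. A call has 1 to 20 rows; each row shifts and turns the pose as measured when the row begins, along the tool's axes as they then stand; what a row does not reach is not made up. A row lasts 1/10 s, in which the tool goes at most 50 mm and 8.59 degrees, less where a joint would pass 70% of its speed; a pose out of reach is approached as far as the arm can. A call is refused whole if a number of a shift passes 50 or a number of a turn 8.59, either way. A call with a gripper value outside its range is refused whole. The fingers move at their own pace and stop on an object; "squeeze" is the grip in N (left out, the last holds). Time passes only in rows, so rows that do not move let the fingers close. It gives the time, the measured TCP pose, the force and the opening at its end, in the units of the state.
- r.get_obs(): the state, without advancing time (a new reading comes with each control period).
- r.get_image(name): name is "scene" or "top" or "wrist"; returns a dict with "image" (384x512x3 uint8, red, green, blue), "z_map" (384x512 float32, m along the optical axis (not along the pixel's ray), 0 where there is no reading), "fx", "fy", "cx", "cy" (pixels), "R" (3x3) and "t" (3): a world point X has camera coordinates R X + t. Camera axes: x right, y down, z forward; pixel columns grow to the right and rows downward; lengths in m; the calibration is good to about 2 mm. A picture is of the moment at which its call begins.
- r.hand_in(): hands the job in, once; it reports no verdict.
The state is a dict: "clock": time; "joint_pos": joint angles; "joint_vel": joint speeds; "effort": joint torques, N m; "eef_pos": TCP position; "orientation": TCP orientation; "contact_force": force on the tool from outside, world axes, zero at the start; "moment": the same for the moment, N m; "grip_width": finger opening in m.
Only numpy, scipy, OpenCV 4.12 (cv2) and the standard library are available. Lean on these libraries where they do the work, as an engineer would, in place of code of your own. Each camera call takes 0.05 s, during which the arm holds its last target.

## Task

Set up the tracing light board: turn its brightness knob to the third of the four dots (the second largest), then lift the hinged board on its handle side until the pointer on its side lines up with the marker block on the quadrant, without letting it drop. Finish while still holding the board steady there with the gripper, so that I can tighten the clamp nut; leave the marker block where it is set, and the flask, tape, scale rule and paper house alone.

Things in the scene. Friction and masses are not known exactly. Their poses are not given: they have to be found in the camera images.
- lightbox: Fixed grey base of the light board, 262 x 463 x 40 mm, standing on the bench. Origin on the bench under the middle of the hinged board; its x axis is horizontal and points away from the handle towards the hinge, y along the hinge towards the quadrant, z up. The hinged board covers y -170 to +170 mm; the bare control deck (top 40 mm above the bench) with the knob lies at y -170 to -285 mm. It stands turned by up to about 0.3 rad from the bench
- dial (a joint): Brightness knob, rad: click positions at 0, 0.6, 1.2 and 1.8 (first to fourth dot; the dots round the knob grow in size, clockwise). Grows as the knob turns clockwise seen from above; 1.2 is the third dot. It starts between the first and second dot, nearly always clicked in at one of them, is light (about 0.1 N m to pass a click) and snaps into the nearest click when let go
- dial_grip (a point): Point on the knob's upright axis at gripping height, 72 mm above the bench. The knob is a round black skirt 44 mm across (its top 50 mm above the bench) with an upright bar grip on it, 42 mm long, 14 mm thick, top 82 mm above the bench; a white line on one end of the bar points at the dots. This point's x axis runs along the bar (the white line is at its -x end), y across its 14 mm thickness, z up; it turns with the knob. Free deck and air for 55 mm all round the axis
- board (a joint): Opening of the hinged lit board, rad: 0 lying flat on the base, grows as the handle side is lifted, at most 1.0. The hinge is free: the board falls shut if let go. Board 246 x 340 x 18 mm, about 0.6 to 1.2 kg (3 to 6 N to lift at the handle)
- handle (a point): Middle of the straight bar of the carrying handle on the board's free edge: a round bar 12 mm thick, 110 mm long, parallel to the hinge, its centre 51 mm above the bench when the board is flat, with nothing beneath it. Inside the handle a gap of 32 mm is left between the bar and the board's edge. The point's y axis runs along the bar; it tilts with the board. It swings on a circle of 288 mm radius about the hinge
- hinge (a point): Middle of the hinge line, 46 mm above the bench; its y axis is the hinge axis. The handle and pointer swing in circles about it
- pointer (a point): Tip of the small black pointer blade (4.5 mm wide) on the board's side beside the clamp nut, 214 mm from the hinge line, 194 mm to the lightbox's +y side of the board's middle. It moves with the board; its angle above horizontal about the hinge line equals board
- mark (a point): The spot that the pointer tip must come to: middle of the index line of the marker block, a small aluminium clamp block (12 mm wide along the arc) on the outer rim of the upright steel quadrant, 214 mm from the hinge line, in the pointer's plane. Set somewhere between about 19 and 37 degrees above horizontal; stiff, must not be shifted
- flask: Blue drinking flask, 72 mm across, 240 mm tall, loose on the bench beyond the quadrant; origin at the centre of its underside. Leave alone
- tape: Roll of tape, 92 mm across, 24 mm high, loose on the bench; origin at the centre of its underside. Leave alone
- scale: White scale rule, 300 x 30 x 6 mm, loose on the bench, lying along the base's quadrant side; origin at the centre of its underside, x axis along it. Leave alone
- house: Small white paper model house, 79 x 63 mm, 70 mm tall, loose on the bench; origin at the centre of its underside. Leave alone

How it is judged:
By the outcome, as a careful person would: the job done as asked, in the order asked, and still so for the second after the job is handed in, while the arm keeps its last pose, push and grip.
It also fails if it takes over 51 s, if anything falls off the work surface, if the arm or the gripper's body presses on something with over 40 N, if the wrist force passes 120 N, or if a joint passes its speed limit or range.

## Working session

There is one attempt and no reset: what is moved stays moved. The work goes in short steps, Python scripts to look and compute and a tool call to move; the robot and the scene stay as the last step left them, time stands still between calls to the robot, and variables do not carry over. Pictures are saved under pics/ and viewed, and the job is handed in when it is done.

Besides the shell and the picture viewer there is one more tool, called by a JSON object that holds its "api" and its "payload", one argument or row to a line. apply_moves: Moves the arm, as the interface text tells. Its arguments: {"type":"object","properties":{"commands":{"type":"array","items":{"type":"array","items":{"type":"number"}}},"squeeze":{"type":"number"}},"required":["commands"]}

```bash
ls; mkdir -p pics
python3 - <<'E'
from bench import r
import cv2,numpy as np
print(r.get_obs())
for n in ["scene","top","wrist"]:
    d=r.get_image(n); cv2.imwrite(f"pics/{n}0.png",cv2.resize(d["image"][:,:,::-1],(800,600)))
    np.savez(f"/tmp/{n}0.npz",**d)
    print(n,d["fx"],d["cx"],d["cy"],d["R"].round(3).tolist(),d["t"].round(3))
E
```

```text
pics
{'clock': 0.0, 'joint_pos': array([ 1.22493161e+00,  2.76618522e-01,  1.50611709e+00, -2.23772023e-06,
        1.36068521e+00, -1.21026199e-01]), 'joint_vel': array([ 0.00017609,  0.00048219,  0.00021401,  0.00020551,  0.00055107,
       -0.00069691]), 'effort': array([ 5.09266156e-04, -4.04590702e+01, -2.37216139e+01,  7.01170159e-02,
        3.47781053e-02, -1.43315265e-04]), 'eef_pos': array([0.12802518, 0.55999184, 0.20459772]), 'orientation': array([-2.10391825e-04,  1.12182337e-01,  9.93687218e-01, -8.89544031e-04]), 'contact_force': array([-1.44287547,  0.33891148, -0.21271233]), 'moment': array([ 0.01820557, -0.01842903,  0.00501628]), 'grip_width': 0.09403845084612783}
scene 432.48710536314894 250.77339281040793 191.99237593189864 [[0.49, 0.872, 0.006], [0.706, -0.393, -0.589], [-0.511, 0.292, -0.808]] [-0.329 -0.324  1.59 ]
top 350.4000854897344 255.5636307301888 195.2892220997465 [[-0.011, -1.0, -0.02], [-0.987, 0.014, -0.157], [0.158, 0.018, -0.987]] [0.098 0.579 1.075]
wrist 278.7846432797612 252.55470300290992 196.34304320352163 [[0.222, 0.975, -0.003], [0.936, -0.212, 0.281], [0.273, -0.065, -0.96]] [-0.574 -0.03   0.392]
```

View pics/scene0.png

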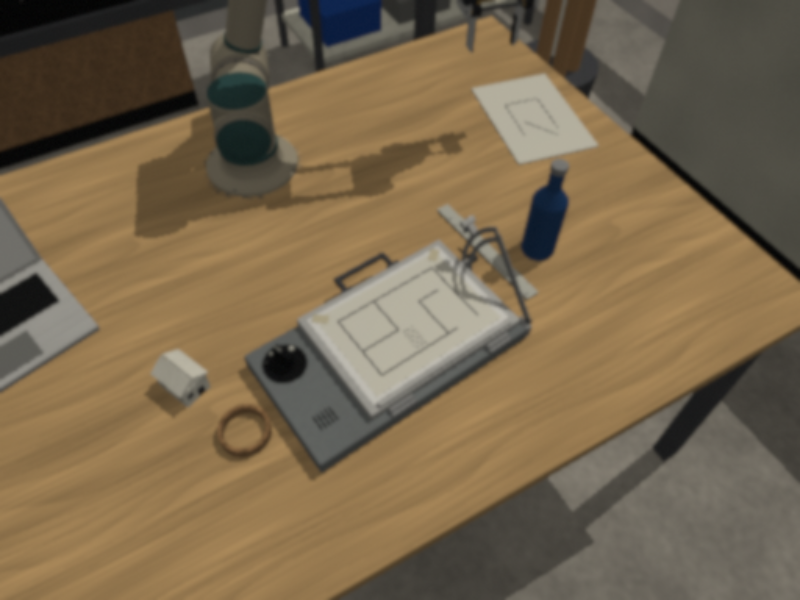

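View pics/top0.png

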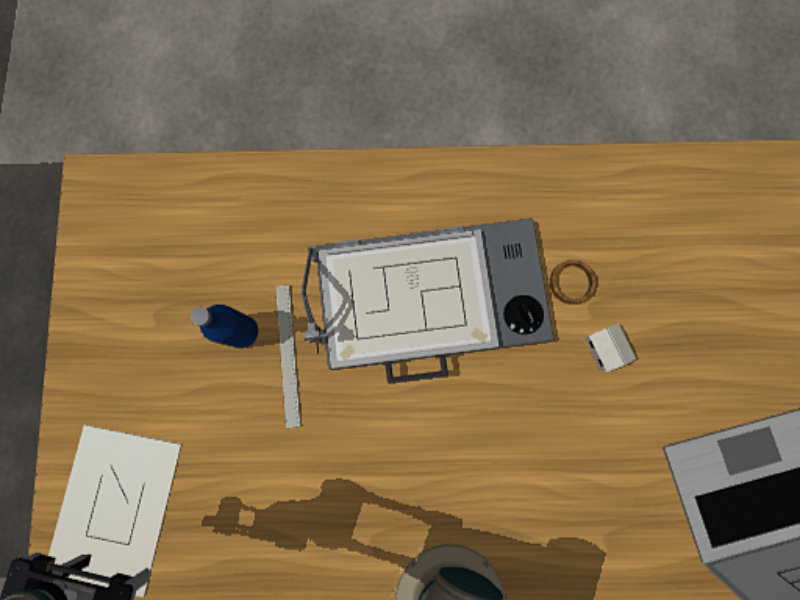

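View pics/wrist0.png

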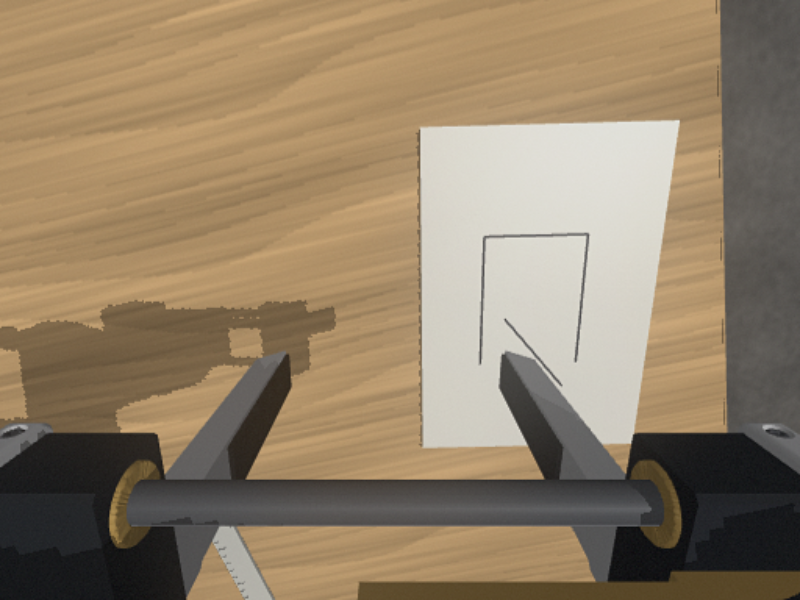

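The scene shows the light board ahead of the robot. In the top view (800x600) the knob is at (523,315), the handle bar at (418,377), and the quadrant with its marker near (315,335). Next I'll measure from depth.

```bash
cat > h.py <<'E'
import numpy as np,cv2
def load(n): 
    d=np.load(n); return {k:d[k] for k in d.files}
def cloud(d):
    z=d["z_map"].astype(float); v,u=np.mgrid[:z.shape[0],:z.shape[1]]
    P=np.stack([(u-d["cx"])/d["fx"]*z,(v-d["cy"])/d["fy"]*z,z],-1)
    W=(P-d["t"])@d["R"]; W[z==0]=np.nan
    return W
def proj(d,X):
    c=np.atleast_2d(X)@d["R"].T+d["t"]
    return np.stack([d["fx"]*c[:,0]/c[:,2]+d["cx"],d["fy"]*c[:,1]/c[:,2]+d["cy"]],-1)
E
python3 - <<'E'
from h import *
for n in ["top","scene"]:
    d=load(f"/tmp/{n}0.npz"); W=cloud(d)
    print(n,"bench z",np.nanmedian(W[...,2][(abs(W[...,2])<.02)]))
    m=(W[...,2]>.03)&(W[...,2]<.075)&(W[...,0]>.3)&(W[...,0]<.85)&(abs(W[...,1]-.02)<.35)
    m=m.astype(np.uint8); m=cv2.morphologyEx(m,cv2.MORPH_OPEN,np.ones((7,7)))
    k,l,s,c=cv2.connectedComponentsWithStats(m); i=1+np.argmax(s[1:,4])
    p=W[l==i]; q=p[:,:2].astype(np.float32)
    print(cv2.minAreaRect(q)); b=cv2.boxPoints(cv2.minAreaRect(q)); print(b)
    for lo,hi in [(.035,.046),(.046,.06),(.06,.085)]:
        s=p[(p[:,2]>lo)&(p[:,2]<hi)]; print(lo,len(s),s.mean(0), np.median(s[:,2]))
    big=cv2.resize(d["image"][:,:,::-1],None,fx=4,fy=4,interpolation=cv2.INTER_CUBIC)
    if n=="top":
        cv2.imwrite("pics/topk.png",cv2.resize(d["image"][180:220,315:355,::-1],(600,600),interpolation=cv2.INTER_CUBIC))
        cv2.imwrite("pics/topq.png",cv2.resize(d["image"][150:250,185:300,::-1],(690,600),interpolation=cv2.INTER_CUBIC))
    else:
        cv2.imwrite("pics/sck.png",cv2.resize(d["image"][210:250,160:205,::-1],(675,600),interpolation=cv2.INTER_CUBIC))
        cv2.imwrite("pics/scq.png",cv2.resize(d["image"][135:215,270:350,::-1],(600,600),interpolation=cv2.INTER_CUBIC))
E
```

```text
top bench z 0.00030578748780533396
((0.6059575080871582, 0.02702796459197998), (0.2678816616535187, 0.4727884829044342), 6.881722927093506)
[[ 0.44465685  0.2456703 ]
 [ 0.5013064  -0.223712  ]
 [ 0.76725817 -0.19161437]
 [ 0.7106086   0.27776793]]
0.035 2858 [ 0.63573078 -0.10860641  0.04020634] 0.04015323871895604
0.046 2919 [0.58704555 0.0743471  0.05799775] 0.058690981415414796
0.06 5436 [0.59491515 0.07323623 0.06235714] 0.06191898436925747
scene bench z -8.067319603191691e-06
((0.6044543981552124, 0.03206178545951843), (0.27602556347846985, 0.48321306705474854), 6.5799360275268555)
[[ 0.4396652   0.25626206]
 [ 0.49503624 -0.22376806]
 [ 0.7692436  -0.1921385 ]
 [ 0.71387255  0.28789163]]
0.035 3843 [ 0.65739458 -0.10912421  0.04008448] 0.040048418559321015
0.046 3197 [0.60826455 0.05536377 0.05735982] 0.058515036963381936
0.06 5410 [0.61006007 0.06566114 0.06241717] 0.06190933587076039
```

View pics/topk.png

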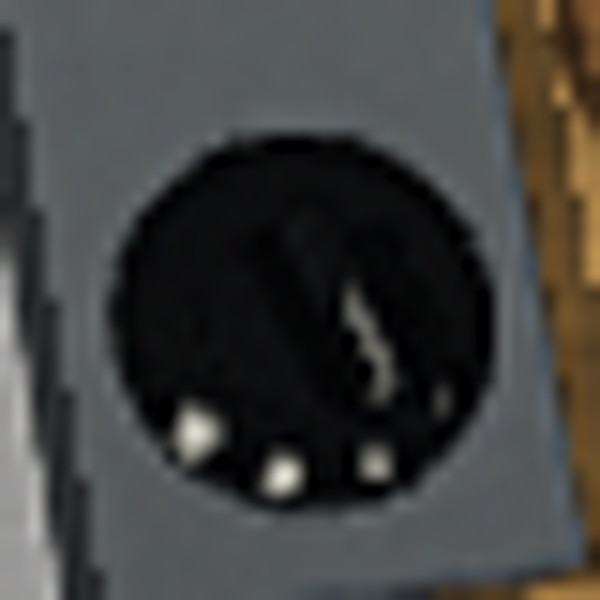

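View pics/sck.png

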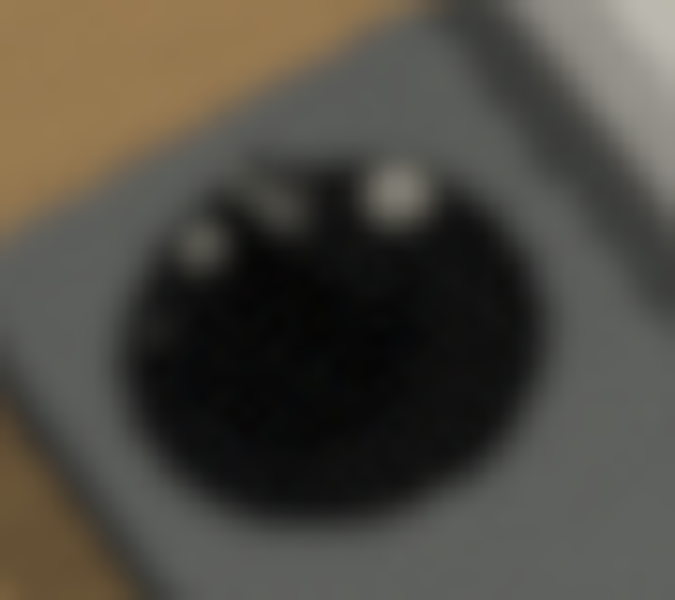

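View pics/topq.png

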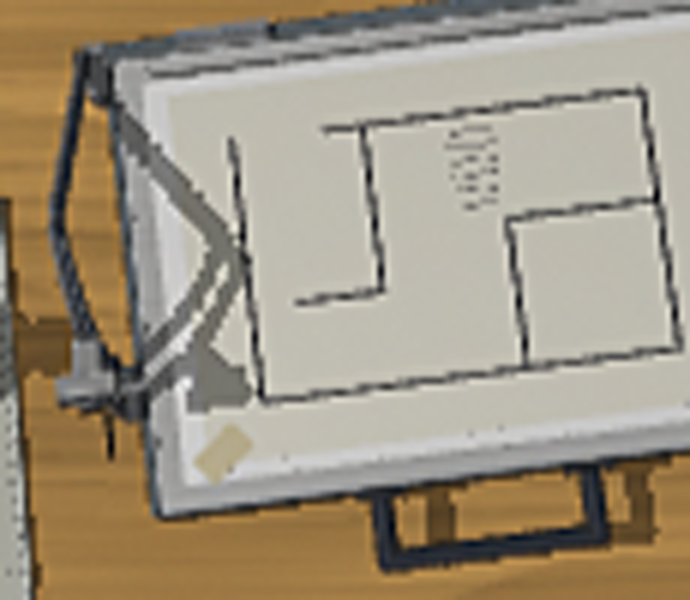

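View pics/scq.png

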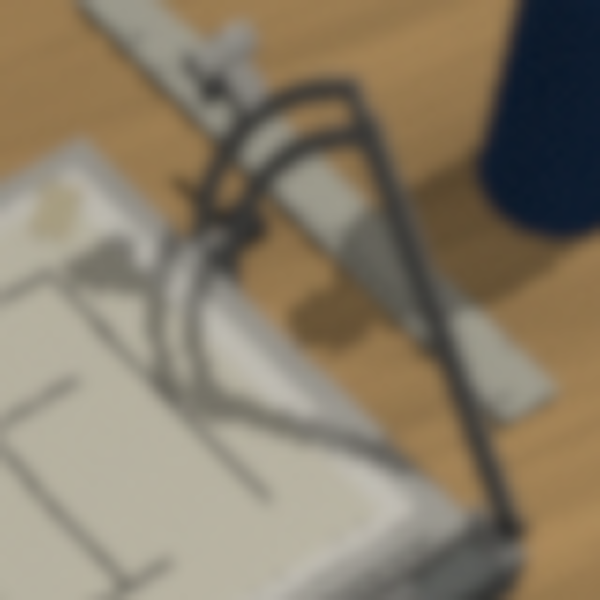

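Run:
```python
from h import *
from scipy.optimize import least_squares
w=load("/tmp/wrist0.npz"); c=-w["R"].T@w["t"]; print("cam",c, "fwd",w["R"][2])
d=load("/tmp/top0.npz")
def ray(d,u,v,z):
    c=-d["R"].T@d["t"]; r=d["R"].T@np.array([(u-d["cx"])/d["fx"],(v-d["cy"])/d["fy"],1]); return c+r*(z-c[2])/r[2]
print("skirt", ray(d,315+301/15,180+318/15,.05))
for s in [(200,433),(283,473),(376,462),(445,402)]: print("dot",ray(d,315+s[0]/15,180+s[1]/15,.045))
for s in [(350,290),(383,395)]: print("line",ray(d,315+s[0]/15,180+s[1]/15,.082))
for s in [(385,562),(605,534)]: print("handle corners",ray(d,185+s[0]/6,150+s[1]/6,.051))
print("ptr",ray(d,185+110/6,150+450/6,.046)); print("mark",ray(d,185+85/6,150+388/6,.046+.1))
W=cloud(d)
# handle points
a=W[...,:]; m=(a[...,2]>.044)&(a[...,2]<.06)&(a[...,0]<.47)&(a[...,0]>.38)&(abs(a[...,1]-.05)<.09)
p=a[m]; print(len(p)); print(np.round(p[np.argsort(p[:,1])][::3],3))
# marker points
m=(a[...,2]>.09)&(a[...,2]<.3)&(a[...,1]>.1)&(a[...,1]<.30)&(a[...,0]>.4)&(a[...,0]<.75)
p=a[m]; vv,uu=np.where(m); print(len(p)); print(np.c_[uu,vv,np.round(p,3)][::3])
```

```text
cam [0.04860028 0.5787247  0.383514  ] fwd [ 0.27315517 -0.06497026 -0.95977347]
skirt [ 0.55709619 -0.1611691   0.05      ]
dot [ 0.53351674 -0.1397988   0.045     ]
dot [ 0.52478445 -0.15689878  0.045     ]
dot [ 0.52686521 -0.17657317  0.045     ]
dot [ 0.53943672 -0.19172865  0.045     ]
line [ 0.55830505 -0.16473333  0.082     ]
line [ 0.53650389 -0.17041766  0.082     ]
handle corners [0.42675428 0.11227518 0.051     ]
handle corners [ 0.43990688 -0.00238102  0.051     ]
ptr [0.48713463 0.25739708 0.046     ]
mark [0.5096485  0.25306868 0.146     ]
232
[[ 0.443 -0.003  0.052]
 [ 0.455 -0.     0.052]
 [ 0.452  0.     0.055]
 [ 0.449  0.     0.057]
 [ 0.462  0.003  0.051]
 [ 0.458  0.003  0.056]
 [ 0.443  0.004  0.055]
 [ 0.44   0.004  0.057]
 [ 0.468  0.006  0.059]
 [ 0.449  0.007  0.057]
 [ 0.443  0.007  0.058]
 [ 0.462  0.009  0.052]
 [ 0.458  0.009  0.056]
 [ 0.464  0.009  0.06 ]
 [ 0.443  0.013  0.056]
 [ 0.434  0.013  0.054]
 [ 0.443  0.016  0.056]
 [ 0.437  0.019  0.055]
 [ 0.443  0.022  0.053]
 [ 0.443  0.025  0.052]
 [ 0.434  0.025  0.054]
 [ 0.44   0.028  0.056]
 [ 0.44
[... 4146 characters left out ...]
5.13e-01 2.48e-01 1.59e-01]
 [2.03e+02 2.13e+02 5.13e-01 2.40e-01 1.60e-01]
 [1.95e+02 2.14e+02 5.10e-01 2.62e-01 1.60e-01]
 [1.98e+02 2.14e+02 5.10e-01 2.54e-01 1.61e-01]
 [2.01e+02 2.14e+02 5.10e-01 2.45e-01 1.59e-01]
 [2.04e+02 2.14e+02 5.10e-01 2.37e-01 1.58e-01]
 [1.97e+02 2.15e+02 5.07e-01 2.57e-01 1.61e-01]
 [2.00e+02 2.15e+02 5.07e-01 2.48e-01 1.61e-01]
 [2.03e+02 2.15e+02 5.07e-01 2.39e-01 1.61e-01]
 [1.95e+02 2.16e+02 5.05e-01 2.63e-01 1.56e-01]
 [1.98e+02 2.16e+02 5.05e-01 2.55e-01 1.56e-01]
 [2.01e+02 2.16e+02 5.05e-01 2.46e-01 1.57e-01]
 [2.04e+02 2.16e+02 5.04e-01 2.37e-01 1.57e-01]
 [1.97e+02 2.17e+02 5.03e-01 2.59e-01 1.49e-01]
 [2.00e+02 2.17e+02 5.02e-01 2.49e-01 1.55e-01]]
```

```bash
cat >> h.py <<'E'
from scipy.spatial.transform import Rotation as Ro, Slerp
def cur(r):
    o=r.get_obs(); q=o["orientation"]; return np.array(o["eef_pos"]),Ro.from_quat([q[1],q[2],q[3],q[0]]),o
def plan(p,R,p2,R2,n,g):
    """rows from (p,R) to (p2,R2)"""
    S=Slerp([0,1],Ro.concatenate([R,R2])); out=[]
    for i in range(n):
        a,b=S(i/n),S((i+1)/n); dp=(np.array(p2)-p)/n*1000
        t=a.inv().apply(dp); w=np.degrees((a.inv()*b).as_rotvec())
        out.append([*(float(x) for x in t.round(0)),*(float(x) for x in w.round(1)),g])
    return out
def down(yaw): # tool x at world yaw (deg), z down
    c,s=np.cos(np.radians(yaw)),np.sin(np.radians(yaw))
    return Ro.from_matrix(np.c_[[c,s,0],[s,-c,0],[0,0,-1]])
E
python3 - <<'E'
from bench import r
from h import *
p,R,o=cur(r); print(plan(p,R,[.557,-.161,.2],down(204),19,94))
E
```

```text
[[-30.0, -32.0, 0.0, -0.0, -0.0, -1.9, 94], [-29.0, -33.0, 0.0, -0.0, -0.0, -1.9, 94], [-28.0, -34.0, 0.0, -0.0, -0.0, -1.9, 94], [-27.0, -35.0, 0.0, -0.0, -0.0, -1.9, 94], [-26.0, -36.0, 0.0, -0.0, -0.0, -1.9, 94], [-25.0, -37.0, 0.0, -0.0, -0.0, -1.9, 94], [-23.0, -37.0, 0.0, -0.0, -0.0, -1.9, 94], [-22.0, -38.0, 0.0, -0.0, -0.0, -1.9, 94], [-21.0, -39.0, 0.0, -0.0, -0.0, -1.9, 94], [-19.0, -40.0, 0.0, -0.0, -0.0, -1.9, 94], [-18.0, -40.0, 0.0, -0.0, -0.0, -1.9, 94], [-17.0, -41.0, 0.0, -0.0, -0.0, -1.9, 94], [-15.0, -41.0, 0.0, -0.0, -0.0, -1.9, 94], [-14.0, -42.0, 0.0, -0.0, -0.0, -1.9, 94], [-13.0, -42.0, 0.0, -0.0, -0.0, -1.9, 94], [-11.0, -43.0, 0.0, -0.0, -0.0, -1.9, 94], [-10.0, -43.0, 0.0, -0.0, -0.0, -1.9, 94], [-8.0, -43.0, 0.0, -0.0, -0.0, -1.9, 94], [-7.0, -44.0, 0.0, -0.0, -0.0, -1.9, 94]]
```

{"api": "apply_moves", "payload": {
  "commands": [
    [-30,-32,0,0,0,-1.9,45],
    [-29,-33,0,0,0,-1.9,45],
    [-28,-34,0,0,0,-1.9,45],
    [-27,-35,0,0,0,-1.9,45],
    [-26,-36,0,0,0,-1.9,45],
    [-25,-37,0,0,0,-1.9,45],
    [-23,-37,0,0,0,-1.9,45],
    [-22,-38,0,0,0,-1.9,45],
    [-21,-39,0,0,0,-1.9,45],
    [-19,-40,0,0,0,-1.9,45],
    [-18,-40,0,0,0,-1.9,45],
    [-17,-41,0,0,0,-1.9,45],
    [-15,-41,0,0,0,-1.9,45],
    [-14,-42,0,0,0,-1.9,45],
    [-13,-42,0,0,0,-1.9,45],
    [-11,-43,0,0,0,-1.9,45],
    [-10,-43,0,0,0,-1.9,45],
    [-8,-43,0,0,0,-1.9,45],
    [-7,-44,0,0,0,-1.9,45]
  ],
  "squeeze": 15
}}

```text
clock: 2.05
eef_pos: [0.5734, -0.1801, 0.2009]
orientation: [0.0, -0.218, 0.976, 0.001]
contact_force: [1.2, 0.4, 0.1]
grip_width: 0.0447
```

```bash
cat > snap.py <<'E'
import sys
from bench import r
from h import *
n,tag=sys.argv[1],sys.argv[2]
d=r.get_image(n); np.savez(f"/tmp/{tag}.npz",**d)
im=d["image"][:,:,::-1]
if len(sys.argv)>3:
    x0,y0,x1,y1=map(int,sys.argv[3:7]); im=im[y0:y1,x0:x1]
s=min(800/im.shape[1],600/im.shape[0]); cv2.imwrite(f"pics/{tag}.png",cv2.resize(im,None,fx=s,fy=s,interpolation=cv2.INTER_CUBIC))
p,R,o=cur(r); print(o["clock"],p.round(4),R.as_matrix().round(3).tolist(),o["contact_force"].round(1),o["moment"].round(2),o["grip_width"],o["joint_pos"].round(2))
E
python3 snap.py wrist w1
```

```text
2.1 [ 0.5781 -0.1876  0.2   ] [[-0.906, -0.424, 0.004], [-0.424, 0.906, -0.005], [-0.002, -0.006, -1.0]] [ 3.6 -4.2  0.6] [-0.15 -0.2   0.05] 0.04476859330197396 [-0.43  0.32  1.45 -0.    1.36 -2.43]
```

View pics/w1.png

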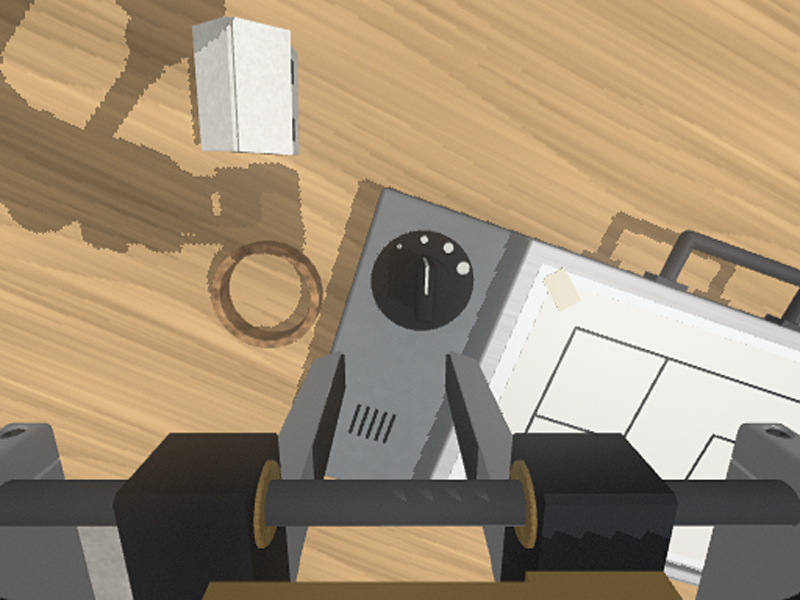

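Wrist picture: the knob skirt is centred at about (423,280). The white line at (427,258)-(427,293) points at the second dot (424,240), so the knob starts at dot 2. The third dot is at (448,248).

```bash
cat >> h.py <<'E'
def ray(d,u,v,z):
    c=-d["R"].T@d["t"]; r=d["R"].T@np.array([(u-d["cx"])/d["fx"],(v-d["cy"])/d["fy"],1]); return c+r*(z-c[2])/r[2]
E
python3 - <<'E'
from bench import r
from h import *
d=load("/tmp/w1.npz"); k=.64
W=cloud(d)
m=(W[...,2]>.077)&(W[...,2]<.09)&(np.hypot(W[...,0]-.557,W[...,1]+.161)<.035)
b=W[m]; print("bar top",len(b),b.mean(0)); 
if len(b)>5: print(cv2.minAreaRect((b[:,:2]*1000).astype(np.float32)))
m=(W[...,2]>.046)&(W[...,2]<.0535)&(np.hypot(W[...,0]-.557,W[...,1]+.161)<.035)
b=W[m]; print("skirt",len(b),b.mean(0),cv2.minEnclosingCircle((b[:,:2]*1000).astype(np.float32)))
g=d["image"].max(2)[140:220,230:310]
cv2.imwrite("pics/w1k.png",cv2.resize(d["image"][140:215,230:310,::-1],(640,600),interpolation=cv2.INTER_CUBIC))
# dark disc
dk=(d["image"].max(2)<45).astype(np.uint8); k_,l,s,c=cv2.connectedComponentsWithStats(dk)
i=l[185,262]; print(s[i],c[i])
E
```

```text
bar top 448 [ 0.56017522 -0.16288304  0.08111166]
((560.4398193359375, -162.43856811523438), (41.24759292602539, 14.126172065734863), 23.843717575073242)
skirt 532 [ 0.56032728 -0.1642299   0.04935922] ((560.984130859375, -162.0417022705078), 21.95754051208496)
[     0      0    512    384 185794] [257.13475677 183.00057052]
```

View pics/w1k.png

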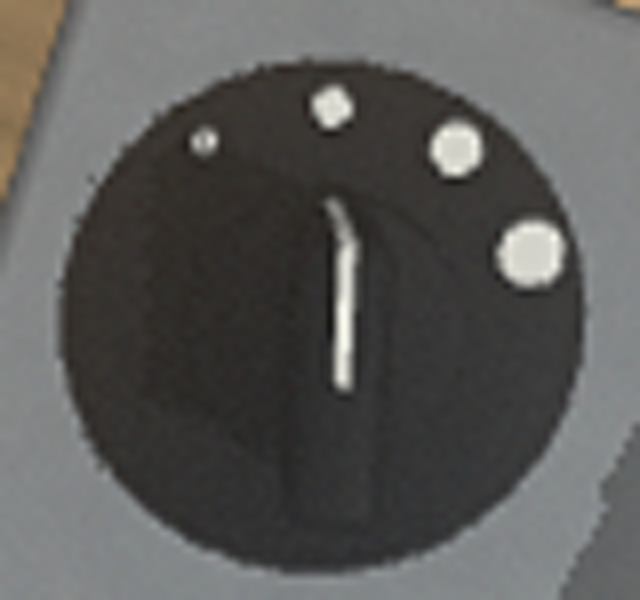

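Run:
```python
from bench import r
from h import *
p,R,o=cur(r); print(p); print(plan(p,R,[.5605,-.1624,.10],down(203.84),3,40)); print(plan([.5605,-.1624,.10],down(203.84),[.5605,-.1624,.057],down(203.84),2,40))
```

```text
[ 0.57806464 -0.18758073  0.20003601]
[[2.0, 10.0, 33.0, -0.1, 0.0, 0.4, 40], [2.0, 10.0, 33.0, -0.1, 0.0, 0.4, 40], [2.0, 10.0, 33.0, -0.1, 0.0, 0.4, 40]]
[[0.0, 0.0, 22.0, 0.0, 0.0, 0.0, 40], [0.0, 0.0, 22.0, 0.0, 0.0, 0.0, 40]]
```

{"api": "apply_moves", "payload": {
  "commands": [
    [2,10,33,-0.1,0,0.4,40],
    [2,10,33,-0.1,0,0.4,40],
    [1,8,25,0,0,0.3,40],
    [0,0,0,0,0,0,40],
    [0,0,0,0,0,0,40]
  ]
}}

```text
clock: 2.6
eef_pos: [0.5639, -0.1686, 0.1047]
orientation: [0.001, -0.204, 0.979, -0.002]
contact_force: [-0.2, -0.1, 0.4]
grip_width: 0.0401
```

Run:
```python
from bench import r
from h import *
p,R,o=cur(r); print(p,o["clock"]); print(plan(p,R,[.5605,-.1624,.057],down(203.84),3,40))
```

```text
[ 0.56391448 -0.16858081  0.10472315] 2.6
[[0.0, 2.0, 16.0, -0.1, 0.0, -0.1, 40], [0.0, 2.0, 16.0, -0.1, 0.0, -0.1, 40], [0.0, 2.0, 16.0, -0.1, 0.0, -0.1, 40]]
```

{"api": "apply_moves", "payload": {
  "commands": [
    [0,3,0,0,0,0,40],
    [0,3,15,0,0,0,40],
    [0,1,15,0,0,0,40],
    [0,0,10,0,0,0,40],
    [0,0,3,0,0,0,40],
    [0,0,0,0,0,0,40]
  ]
}}

```text
clock: 3.2
eef_pos: [0.5681, -0.1646, 0.0692]
orientation: [0.008, -0.205, 0.979, -0.007]
contact_force: [-0.8, -0.1, 0.9]
grip_width: 0.0399
```

Run:
```python
from bench import r
from h import *
p,R,o=cur(r); print(p,o["clock"],o["contact_force"]); print(plan(p,R,[.5605,-.1624,.057],down(203.84),1,40))
```

```text
[ 0.56813742 -0.16461829  0.06917713] 3.2 [-0.78865144 -0.09958779  0.89643048]
[[6.0, 5.0, 12.0, -0.9, 0.8, -0.2, 40]]
```

{"api": "apply_moves", "payload": {
  "commands": [
    [6,4,0,-0.9,0.8,-0.2,40],
    [2,1,8,-0.2,0.2,0,40],
    [0,0,5,0,0,0,40],
    [0,0,0,0,0,0,40]
  ]
}}

```text
clock: 3.6
eef_pos: [0.5594, -0.164, 0.0571]
orientation: [-0.002, -0.207, 0.978, 0.0]
contact_force: [0.1, 0.5, 0.4]
grip_width: 0.0398
```

Run:
```python
from bench import r
from h import *
p,R,o=cur(r); print(p,o["clock"],o["contact_force"]); print(plan(p,R,[.5605,-.1624,.057],down(203.84),1,40))
```

```text
[ 0.55939845 -0.1639777   0.05711552] 3.6 [0.13820678 0.48865651 0.3645767 ]
[[-2.0, 1.0, 0.0, 0.1, -0.2, -0.0, 40]]
```

{"api": "apply_moves", "payload": {
  "commands": [
    [-1,1,0,0,0,0,30],
    [0,0,0,0,0,0,8],
    [0,0,0,0,0,0,8],
    [0,0,0,0,0,0,8],
    [0,0,0,0,0,0,8]
  ],
  "squeeze": 15
}}

```text
clock: 4.1
eef_pos: [0.5599, -0.1623, 0.057]
orientation: [-0.002, -0.207, 0.978, 0.001]
contact_force: [-0.3, -0.3, -0.3]
grip_width: 0.0136
```

Run:
```python
from bench import r
from h import *
p,R,o=cur(r); print(p,o["clock"],o["contact_force"],o["moment"],o["grip_width"]); print(plan(p,R,[.5605,-.1624,.057],down(203.84),1,40)); print(plan(p,R,[.5605,-.1624,.057],down(169.5),1,40))
```

```text
[ 0.559862   -0.16227293  0.05697705] 4.1 [-0.27279522 -0.29507073 -0.25774948] [-0.10296285  0.03933884  0.00496041] 0.01361913744141678
[[-1.0, -0.0, -0.0, 0.1, -0.2, -0.0, 40]]
[[-1.0, -0.0, -0.0, 0.1, -0.2, 34.3, 40]]
```

Gripped (13.6 mm). Turn +34.4°.

{"api": "apply_moves", "payload": {
  "commands": [
    [0,0,0,0,0,7,8],
    [0,0,0,0,0,7,8],
    [0,0,0,0,0,7,8],
    [0,0,0,0,0,7,8],
    [0,0,0,0,0,5,8],
    [0,0,0,0,0,0,8],
    [0,0,0,0,0,0,8]
  ]
}}

```text
clock: 4.8
eef_pos: [0.5589, -0.1615, 0.057]
orientation: [-0.003, 0.088, 0.996, 0.0]
contact_force: [0.3, -0.7, -0.6]
grip_width: 0.0141
```

Run:
```python
from bench import r
from h import *
p,R,o=cur(r); print(p,o["clock"],o["contact_force"],o["moment"],o["grip_width"]); print(plan(p,R,[.5605,-.1624,.057],down(169.5),1,40))
```

```text
[ 0.55890501 -0.16154764  0.05704704] 4.8 [ 0.26196172 -0.72319393 -0.62607913] [ 0.09049449  0.01401836 -0.04938942] 0.014115243762601426
[[-2.0, -1.0, 0.0, -0.0, -0.3, 0.4, 40]]
```

{"api": "apply_moves", "payload": {
  "commands": [
    [0,0,0,0,0,0,40],
    [0,0,0,0,0,0,40],
    [0,0,-20,0,0,0,40],
    [0,0,-40,0,0,0,35],
    [0,0,-50,0,0,0,30],
    [0,0,-30,0,0,0,30]
  ]
}}

```text
clock: 5.4
eef_pos: [0.5565, -0.1607, 0.196]
orientation: [-0.009, 0.085, 0.996, 0.002]
contact_force: [0.4, -0.3, -0.5]
grip_width: 0.0303
```

```bash
python3 snap.py wrist w2
```

```text
5.45 [ 0.5589 -0.1616  0.2003] [[-0.985, 0.17, -0.01], [0.17, 0.985, 0.003], [0.011, 0.001, -1.0]] [ 1.6 -0.3  3.5] [ 0.   -0.04  0.08] 0.030118829509989682 [-0.4   0.3   1.49 -0.    1.37 -1.8 ]
```

View pics/w2.png

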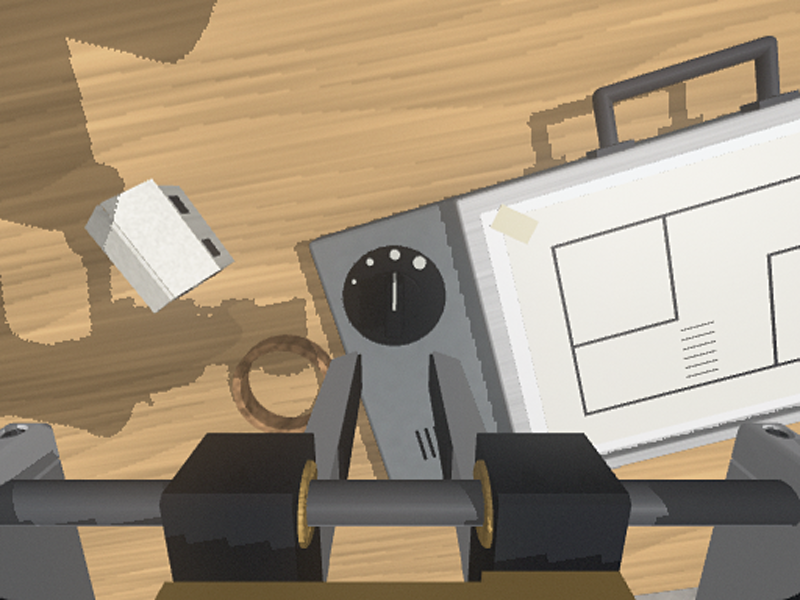

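The white line now points at the third dot (394,255). Next I'll look at the marker from above.

Run:
```python
from bench import r
from h import *
p,R,o=cur(r); 
for x in plan(p,R,[.41,.15,.27],down(96.9),11,30): print(x,end=",")
```

```text
[18.0, 26.0, -6.0, -0.0, -0.1, 6.7, 30],[21.0, 23.0, -6.0, -0.0, -0.1, 6.7, 30],[24.0, 21.0, -6.0, -0.0, -0.1, 6.7, 30],[26.0, 18.0, -6.0, -0.0, -0.1, 6.7, 30],[28.0, 15.0, -6.0, -0.0, -0.1, 6.7, 30],[29.0, 11.0, -6.0, -0.0, -0.1, 6.7, 30],[30.0, 8.0, -6.0, -0.0, -0.1, 6.7, 30],[31.0, 4.0, -6.0, -0.0, -0.1, 6.7, 30],[31.0, 1.0, -6.0, -0.0, -0.1, 6.7, 30],[31.0, -3.0, -6.0, -0.0, -0.1, 6.7, 30],[31.0, -7.0, -6.0, -0.0, -0.1, 6.7, 30],
```

{"api": "apply_moves", "payload": {
  "commands": [
    [18,26,-6,0,-0.1,6.7,30],
    [21,23,-6,0,-0.1,6.7,30],
    [24,21,-6,0,-0.1,6.7,30],
    [26,18,-6,0,-0.1,6.7,30],
    [28,15,-6,0,-0.1,6.7,30],
    [29,11,-6,0,-0.1,6.7,30],
    [30,8,-6,0,-0.1,6.7,30],
    [31,4,-6,0,-0.1,6.7,30],
    [31,1,-6,0,-0.1,6.7,30],
    [31,-3,-6,0,-0.1,6.7,30],
    [31,-7,-6,0,-0.1,6.7,30],
    [0,0,0,0,0,0,30],
    [0,0,0,0,0,0,30]
  ]
}}

```text
clock: 6.75
eef_pos: [0.4132, 0.1626, 0.2684]
orientation: [0.009, 0.683, 0.73, -0.0]
contact_force: [0.4, -0.8, 0.3]
grip_width: 0.0296
```

```bash
python3 snap.py wrist w3
```

```text
6.8 [0.4132 0.1625 0.2683] [[-0.065, 0.998, 0.013], [0.998, 0.065, -0.013], [-0.013, 0.012, -1.0]] [-0.2 -0.3  0.3] [-0.1   0.03  0.01] 0.029948650164022036 [ 0.23  0.04  1.65 -0.02  1.45  0.17]
```

View pics/w3.png

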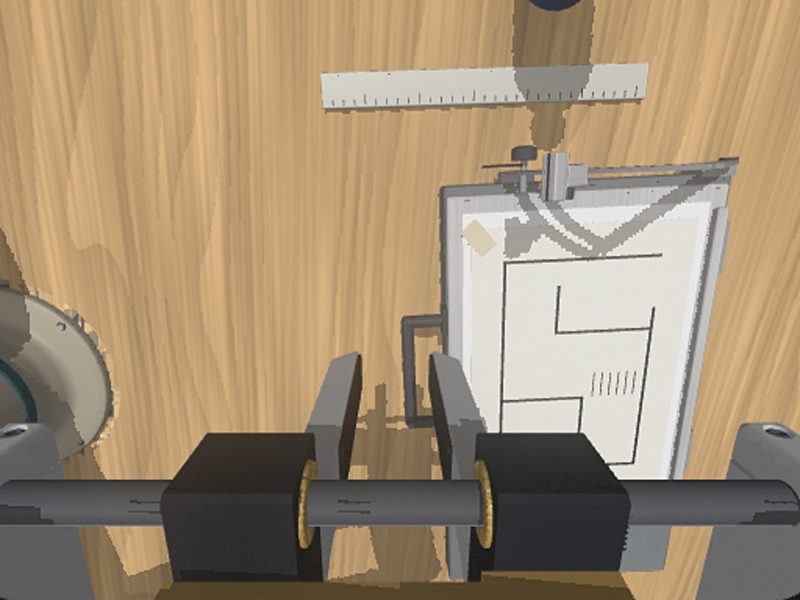

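Run:
```python
from h import *
d=load("/tmp/w3.npz"); W=cloud(d)
cv2.imwrite("pics/w3m.png",cv2.resize(d["image"][85:140,300:390,::-1],(800,489),interpolation=cv2.INTER_CUBIC))
# board top plane, rect
# handle bar points
m=(W[...,2]>.045)&(W[...,2]<.062)&(W[...,0]<.47)&(W[...,0]>.40)&(abs(W[...,1]-.05)<.08)
p=W[m]; p=p[(p[:,0]<.452)]
print("handle",len(p),p.mean(0))
for y in np.arange(-.01,.125,.01):
    s=p[abs(p[:,1]-y)<.005]
    if len(s)>2: print(round(y,3),len(s),s[:,0].min().round(4),s[:,0].max().round(4),s[:,2].max().round(4))
m=(W[...,2]>.057)&(W[...,2]<.068)&(W[...,0]>.44)&(W[...,0]<.8)&(W[...,1]<.30)
m=cv2.morphologyEx(m.astype(np.uint8),cv2.MORPH_OPEN,np.ones((5,5)))
k,l,s,c=cv2.connectedComponentsWithStats(m); i=1+np.argmax(s[1:,4]); q=W[l==i]
print(q.mean(0), cv2.minAreaRect((q[:,:2]*1000).astype(np.float32)))
v,u=np.mgrid[85:140,300:390]; S=W[85:140,300:390]
mm=S[...,2]>.085
for a in np.c_[u[mm],v[mm],S[mm].round(4)][::4]: print(int(a[0]),int(a[1]),*a[2:])
```

```text
handle 643 [0.43807885 0.06675156 0.05548023]
0.0 26 0.4388 0.4518 0.0583
0.01 53 0.4366 0.4517 0.0586
0.02 45 0.4356 0.4475 0.0582
0.03 41 0.435 0.4468 0.0584
0.04 41 0.4327 0.4442 0.0577
0.05 46 0.432 0.4434 0.0583
0.06 50 0.4312 0.4428 0.0578
0.07 43 0.4305 0.4419 0.0577
0.08 48 0.4284 0.4395 0.0581
0.09 49 0.4275 0.4388 0.058
0.1 50 0.4269 0.438 0.0589
0.11 92 0.4261 0.4515 0.059
0.12 59 0.4274 0.4516 0.058
[0.59604736 0.12904529 0.06068781] ((588.8863525390625, 97.02682495117188), (246.484375, 301.7820129394531), 4.365020275115967)
358 97 0.5117 0.2665 0.157
362 97 0.5162 0.2668 0.1556
351 98 0.5056 0.2652 0.1553
355 98 0.508 0.2652 0.1596
359 98 0.5128 0.2656 0.1571
363 98 0.517 0.2659 0.1566
351 99 0.5053 0.2642 0.1566
355 99 0.5084 0.2643 0.1591
359 99 0.5121 0.2645 0.1595
363 99 0.5177 0.2651 0.1551
350 100 0.5057 0.2634 0.153
354 100 0.5072 0.2633 0.1601
358 100 0.5115 0.2636 0.159
362 100 0.5162 0.264 0.157
349 101 0.5041 0.2623 0.1552
353 101 0.5069 0.2624 0.1588
357 101 0.5099 0.2625 0.1613
361 101 0.5157 0.263 0.1561
348 102 0.5039 0.2614 0.1535
352 102 0.5064 0.2614 0.
[... 4640 characters left out ...]
422 0.1508
346 124 0.5061 0.2401 0.1514
350 124 0.5084 0.2405 0.1566
355 124 0.5124 0.2409 0.1594
359 124 0.5168 0.2411 0.1583
363 124 0.5232 0.2413 0.1526
346 125 0.5067 0.2391 0.1503
350 125 0.5087 0.2395 0.1563
355 125 0.5124 0.2399 0.1599
359 125 0.5169 0.2402 0.1586
363 125 0.524 0.2403 0.151
346 126 0.5063 0.2381 0.1519
350 126 0.5087 0.2386 0.1566
354 126 0.5118 0.2389 0.1594
358 126 0.5159 0.2392 0.159
362 126 0.5219 0.2393 0.154
366 126 0.5273 0.2395 0.1508
349 127 0.5082 0.2375 0.1557
353 127 0.5106 0.2379 0.1603
357 127 0.5149 0.2381 0.1594
361 127 0.5205 0.2383 0.1555
365 127 0.526 0.2385 0.152
349 128 0.5083 0.2365 0.1559
353 128 0.5114 0.2369 0.1585
357 128 0.5154 0.2371 0.1587
```

View pics/w3m.png

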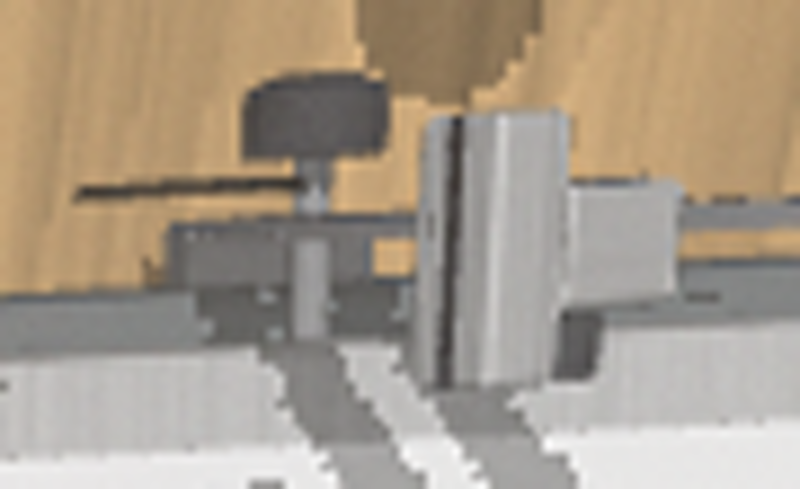

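The marker block is at about (555,176) in the wrist picture, and the crop shows its dark index line at u≈351 in the raw image. The pointer tip is at (483,166). I'll take a second wrist view from a different place to confirm the line's height.

Run:
```python
from bench import r
from h import *
p,R,o=cur(r); 
for x in plan(p,R,[.39,.15,.20],down(96.8),3,30): print(x,end=",")
```

```text
[-3.0, -8.0, 23.0, 0.2, 0.3, -1.0, 30],[-3.0, -8.0, 23.0, 0.2, 0.3, -1.0, 30],[-3.0, -8.0, 23.0, 0.2, 0.3, -1.0, 30],
```

{"api": "apply_moves", "payload": {
  "commands": [
    [-3,-8,23,0.2,0.3,-1,30],
    [-3,-8,23,0.2,0.3,-1,30],
    [-3,-8,23,0.2,0.3,-1,30],
    [0,0,0,0,0,0,30],
    [0,0,0,0,0,0,30],
    [0,0,0,0,0,0,30]
  ]
}}

```text
clock: 7.4
eef_pos: [0.3945, 0.1454, 0.1976]
orientation: [0.001, 0.665, 0.747, 0.001]
contact_force: [0.1, 0.7, 0.1]
grip_width: 0.0299
```

```bash
python3 snap.py wrist w4
python3 - <<'E'
from h import *
d=load("/tmp/w4.npz"); X=proj(d,[[.508,.25,.156],[.487,.257,.046]]); print(X)
u,v=X[0].astype(int); u0,v0=max(u-50,0),max(v-30,0)
print(u0,v0); cv2.imwrite("pics/w4m.png",cv2.resize(d["image"][v0:v0+60,u0:u0+90,::-1],(800,533),interpolation=cv2.INTER_CUBIC))
E
```

```text
7.45 [0.395  0.1455 0.1979] [[-0.117, 0.993, 0.005], [0.993, 0.117, 0.001], [-0.0, 0.005, -1.0]] [0.2 0.3 0.4] [-0.09  0.03 -0.03] 0.030032653473355785 [ 0.19  0.04  1.82 -0.    1.28  0.07]
[[418.04122654 102.63387929]
 [345.33488339  97.73038682]]
368 72
```

View pics/w4m.png

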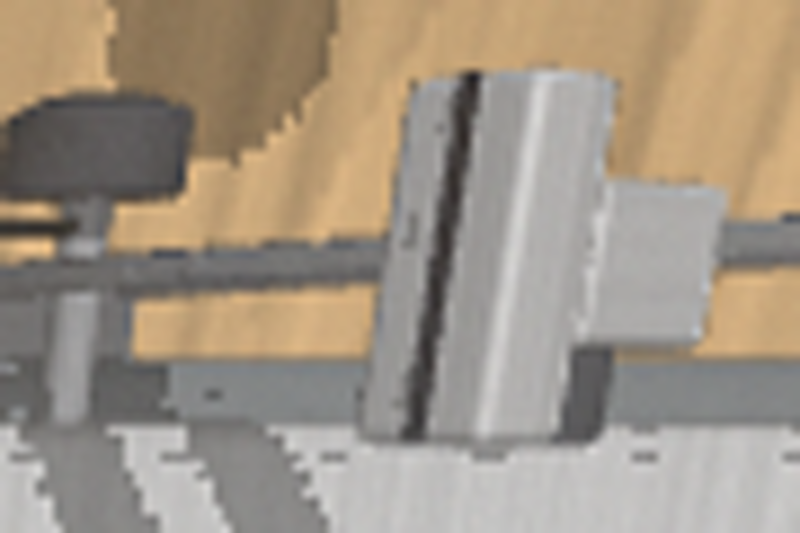

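View pics/w4.png

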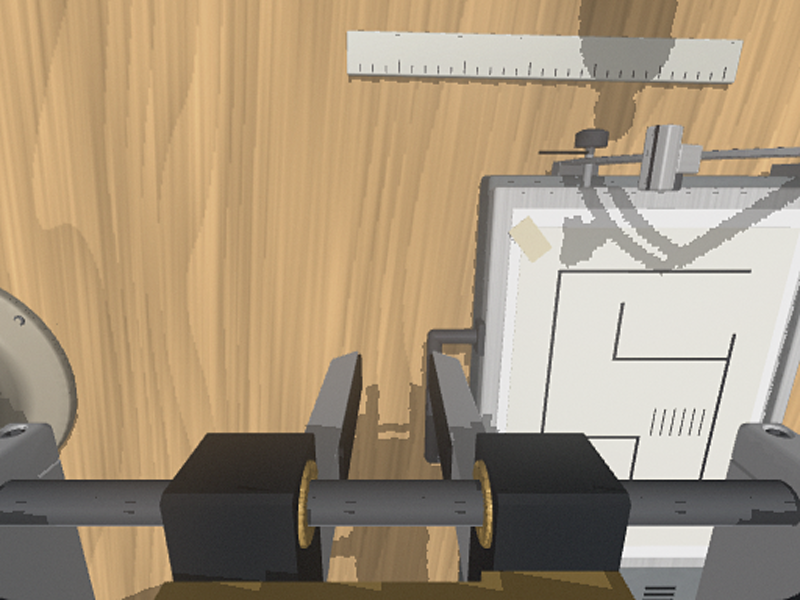

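```bash
cat > box.py <<'E'
from h import *
a=np.radians(6.8); ex=np.array([np.cos(a),np.sin(a),0]); ey=np.array([-np.sin(a),np.cos(a),0])
def lb(P,hinge): # relative to hinge in lightbox axes
    D=np.asarray(P)-hinge; return np.stack([D@ex,D@ey,D[...,2]],-1)
H=np.array([.4374,.055,.051])+.28796*ex; H[2]=.046
E
python3 - <<'E'
from box import *
A=load("/tmp/w3.npz");B=load("/tmp/w4.npz")
def tri(pa,pb):
    P=[]
    for d in(A,B):
        K=np.array([[d["fx"],0,d["cx"]],[0,d["fy"],d["cy"]],[0,0,1]],float); P.append(K@np.c_[d["R"],d["t"]])
    X=cv2.triangulatePoints(P[0],P[1],np.array(pa,float).reshape(2,1),np.array(pb,float).reshape(2,1)).ravel(); return X[:3]/X[3]
for a_,b_ in [((351.4,97.9),(420.6,80.4)),((349.8,128.3),(414.7,120.9)),((308.4,106.6),(345.5,97.5))]:
    X=tri(a_,b_); L=lb(X,H); print("tri",X.round(4),L.round(4),"r",np.hypot(L[0],L[2]).round(4),"ang",np.degrees(np.arctan2(L[2],-L[0])).round(2), proj(A,X).round(1),proj(B,X).round(1))
for n,d,t,b in [("w3",A,(351.4,97.9),(349.8,128.3)),("w4",B,(420.6,80.4),(414.7,120.9))]:
    W=cloud(d); Z=[]
    for s in np.linspace(.1,.9,15):
        u,v=np.array(t)*(1-s)+np.array(b)*s; Z.append(W[int(round(v)),int(round(u))])
    Z=np.array(Z); L=lb(Z,H); ang=np.degrees(np.arctan2(L[:,2],-L[:,0])); print(n,np.median(ang),ang.std(),np.median(np.hypot(L[:,0],L[:,2])),L[:,1].min(),L[:,1].max())
    # base top edge etc: handle in w4
    m=(W[...,2]>.045)&(W[...,2]<.062)&(W[...,0]<.455)&(W[...,0]>.40)&(W[...,1]>.03)&(W[...,1]<.10)
    p=W[m]; L=lb(p,H); print(" bar x",np.percentile(L[:,0],[2,98]).round(4),"zmax",np.percentile(p[:,2],98), "polyfit yaw",np.degrees(np.arctan(np.polyfit(p[:,1],p[:,0],1)[0])))
    m=(W[...,2]>.045)&(W[...,2]<.062)&(W[...,0]<.45)&(W[...,0]>.40)&(W[...,1]>-.02)&(W[...,1]<.14)
    L=lb(W[m],H); print(" bar y ends",np.percentile(L[:,1],[0.5,99.5]))
E
```

```text
tri [0.506  0.2654 0.1552] [-0.195   0.2008  0.1092] r 0.2234 ang 29.25 [[351.4  97.8]] [[420.6  80.5]]
tri [0.5085 0.2365 0.1575] [-0.1959  0.1718  0.1115] r 0.2254 ang 29.65 [[349.7 128.1]] [[414.8 121.2]]
tri [0.4857 0.2569 0.0506] [-0.2161  0.1948  0.0046] r 0.2162 ang 1.21 [[308.4 106.6]] [[345.5  97.4]]
w3 29.439787776406995 0.09669565867475717 0.2242169092090272 0.17477586541899306 0.1978180422814338
 bar x [-0.2935 -0.2823] zmax 0.0579421768419371 polyfit yaw -6.564981006841443
 bar y ends [-0.05527611  0.06257949]
w4 29.473089922694758 0.11112507612527574 0.22429893530431128 0.17488683841314526 0.19821676458110893
 bar x [-0.2937 -0.2873] zmax 0.057597078512464366 polyfit yaw -9.076448533566376
 bar y ends [-0.05701454  0.0630442 ]
```

```bash
cat > go.py <<'E'
import sys
from bench import r
from h import *
x,y,z,yaw,n=map(float,sys.argv[1:6])
p,R,o=cur(r); print(o["clock"],p.round(4),o["contact_force"].round(1))
for q in plan(p,R,[x,y,z],down(yaw),int(n),30): print(q)
E
python3 go.py .4373 .056 .12 96.8 4
```

```text
7.45 [0.395  0.1455 0.1979] [0.2 0.3 0.4]
[-23.0, 8.0, 20.0, 0.1, 0.0, -0.0, 30]
[-23.0, 8.0, 20.0, 0.1, 0.0, -0.0, 30]
[-23.0, 8.0, 19.0, 0.1, 0.0, -0.0, 30]
[-23.0, 8.0, 19.0, 0.1, 0.0, -0.0, 30]
```

{"api": "apply_moves", "payload": {
  "commands": [
    [-23,8,20,0.1,0,0,30],
    [-23,8,20,0.1,0,0,30],
    [-23,8,19,0.1,0,0,30],
    [-23,8,19,0.1,0,0,30],
    [0,0,0,0,0,0,30],
    [0,0,0,0,0,0,30],
    [0,0,0,0,0,0,30]
  ]
}}

```text
clock: 8.15
eef_pos: [0.4495, 0.0572, 0.1258]
orientation: [0.006, 0.664, 0.748, 0.007]
contact_force: [0.3, 0.3, -0.2]
grip_width: 0.0298
```

```bash
python3 go.py .4373 .056 .032 96.8 4;python3 snap.py wrist w5
```

```text
8.15 [0.4495 0.0572 0.1258] [ 0.3  0.3 -0.2]
[0.0, -3.0, 23.0, 0.3, -0.0, 0.0, 30]
[0.0, -3.0, 23.0, 0.3, -0.0, 0.0, 30]
[0.0, -3.0, 23.0, 0.3, -0.0, 0.0, 30]
[0.0, -3.0, 23.0, 0.3, -0.0, 0.0, 30]
8.2 [0.4496 0.0574 0.126 ] [[-0.119, 0.993, 0.018], [0.993, 0.119, 0.003], [0.0, 0.018, -1.0]] [-0.2 -0.2  0. ] [-0.1   0.05  0.01] 0.030071080574409787 [-0.03  0.15  1.89  0.    1.09 -0.15]
```

View pics/w5.png

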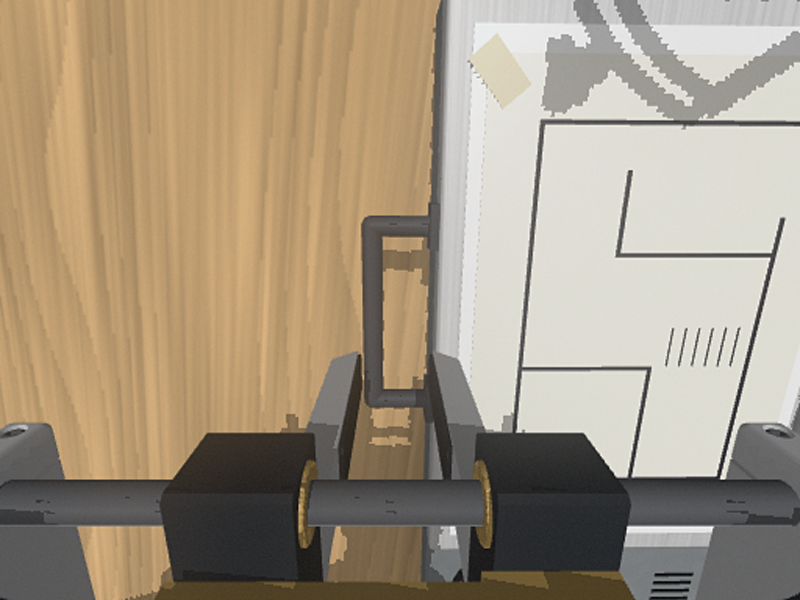

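```bash
python3 - <<'E'
from box import *
d=load("/tmp/w5.npz"); W=cloud(d)
m=np.zeros(W.shape[:2],bool); m[150:250,225:248]=1
m&=(W[...,2]>.04)&(W[...,2]<.07); p=W[m]
for lo in np.arange(-.0,.12,.02):
    s=p[(p[:,1]>lo)&(p[:,1]<lo+.02)]
    if len(s)>5: print(lo+.01,len(s),np.percentile(s[:,0],[1,99]).round(4),np.percentile(s[:,2],98).round(4), s[np.argsort(s[:,2])[-8:],0].mean().round(4))
L=lb(p,H); print(L[:,1].min(),L[:,1].max())
E
python3 go.py .4373 .058 .10 96.8 1
```

```text
0.01 112 [0.4365 0.4503] 0.0575 0.4425
0.03 231 [0.4347 0.447 ] 0.0575 0.4402
0.05 259 [0.4317 0.4446] 0.0574 0.438
0.06999999999999999 268 [0.4297 0.4424] 0.0577 0.4357
0.09 287 [0.4274 0.4401] 0.0576 0.4336
0.11 127 [0.4259 0.4399] 0.0577 0.4324
-0.047262043105922476 0.0528524151325569
8.2 [0.4496 0.0574 0.126 ] [-0.2 -0.2  0. ]
[2.0, -13.0, 26.0, 1.0, -0.0, 0.1, 30]
```

{"api": "apply_moves", "payload": {
  "commands": [
    [2,-13,10,1,0,0.1,30],
    [0,0,15,0,0,0,30],
    [0,0,10,0,0,0,30],
    [0,0,0,0,0,0,30],
    [0,0,0,0,0,0,30]
  ]
}}

```text
clock: 8.7
eef_pos: [0.4336, 0.0609, 0.091]
orientation: [0.0, 0.663, 0.749, 0.001]
contact_force: [0.6, 0.1, 0.4]
grip_width: 0.0301
```

```bash
python3 go.py .4373 .058 .032 96.8 3
```

```text
8.7 [0.4336 0.0609 0.091 ] [0.6 0.1 0.4]
[-1.0, 1.0, 20.0, 0.0, -0.0, 0.1, 30]
[-1.0, 1.0, 20.0, 0.0, -0.0, 0.1, 30]
[-1.0, 1.0, 20.0, 0.0, -0.0, 0.1, 30]
```

{"api": "apply_moves", "payload": {
  "commands": [
    [-2,3,8,0,0,0,30],
    [0,0,8,0,0,0,30],
    [0,0,8,0,0,0,30],
    [0,0,0,0,0,0,30],
    [0,0,0,0,0,0,30]
  ]
}}

```text
clock: 9.2
eef_pos: [0.4377, 0.0593, 0.0655]
orientation: [0.0, 0.663, 0.749, 0.001]
contact_force: [0.1, 1.3, -0.5]
grip_width: 0.0302
```

```bash
python3 go.py .4373 .058 .032 96.6 3
```

```text
9.2 [0.4377 0.0593 0.0655] [ 0.1  1.3 -0.5]
[-0.0, -0.0, 11.0, 0.0, -0.0, 0.1, 30]
[-0.0, -0.0, 11.0, 0.0, -0.0, 0.1, 30]
[-0.0, -0.0, 11.0, 0.0, -0.0, 0.1, 30]
```

{"api": "apply_moves", "payload": {
  "commands": [
    [0,0,8,0,0,0,30],
    [0,0,8,0,0,0,30],
    [0,0,8,0,0,0,30],
    [0,0,6,0,0,0,30],
    [0,0,3,0,0,0,30],
    [0,0,0,0,0,0,30],
    [0,0,0,0,0,0,30]
  ]
}}

```text
clock: 9.9
eef_pos: [0.4378, 0.0592, 0.0293]
orientation: [0.0, 0.663, 0.749, 0.001]
contact_force: [0.0, 0.2, 0.8]
grip_width: 0.03
```

```bash
python3 go.py .4373 .058 .032 96.6 1
```

```text
9.9 [0.4378 0.0592 0.0293] [0.  0.2 0.8]
[-1.0, -1.0, -3.0, 0.1, -0.0, 0.4, 30]
```

{"api": "apply_moves", "payload": {
  "commands": [
    [0,0,-3,0,0,0,30],
    [0,0,0,0,0,0,6],
    [0,0,0,0,0,0,6],
    [0,0,0,0,0,0,6],
    [0,0,0,0,0,0,6],
    [0,0,0,0,0,0,6]
  ],
  "squeeze": 35
}}

```text
clock: 10.5
eef_pos: [0.4367, 0.059, 0.0332]
orientation: [-0.0, 0.663, 0.749, 0.0]
contact_force: [-0.7, -0.7, 0.2]
grip_width: 0.0109
```

```bash
cat > arc.py <<'E'
import sys
from bench import r
from box import *
def state():
    p,R,o=cur(r); M=R.as_matrix(); g=p-.019*M[:,2]; L=lb(g,H)
    print(o["clock"],"tcp",p.round(4),"F",o["contact_force"].round(1),"M",o["moment"].round(2),"gw",o["grip_width"].round(4))
    th=np.degrees(np.arctan2(L[2],-L[0])); z=M[:,2]
    print("grasp rel hinge",L.round(4),"r",np.hypot(L[0],L[2]).round(4),"board",round(th-0.99,2),"tilt",np.degrees(np.arctan2(-z@ex,-z[2])).round(2),"j",o["joint_pos"].round(2))
    return p,R,g,L
if __name__=="__main__":
    p,R,g,L=state()
    if len(sys.argv)>1:
        tgt=float(sys.argv[1]); n=int(sys.argv[2]); cur_=np.degrees(np.arctan2(L[2],-L[0]))-.99
        rr=np.hypot(L[0],L[2]); rr=rr if len(sys.argv)<4 else float(sys.argv[3]); tilt0=np.degrees(np.arctan2(-(R.as_matrix()[:,2]@ex),-R.as_matrix()[2,2]))
        for i in range(n):
            t0=cur_+(tgt-cur_)*i/n; t1=cur_+(tgt-cur_)*(i+1)/n
            Q=Ro.from_rotvec(ey*np.radians(t1-t0)); # + about ey: z->x , raises -x side
            p2=H+Q.apply(p-H); R2=Q*R
            d=R.inv().apply(p2-p)*1000; w=np.degrees((R.inv()*R2).as_rotvec())
            print([*d.round(1).tolist(),*w.round(2).tolist(),6])
            p,R=p2,R2
E
python3 arc.py 29.4 25
```

```text
Traceback (most recent call last):
  File "arc.py", line 11, in <module>
    p,R,g,L=state()
            ~~~~~^^
  File "arc.py", line 6, in state
    print(o["clock"],"tcp",p.round(4),"F",o["contact_force"].round(1),"M",o["moment"].round(2),"gw",o["grip_width"].round(4))
                                                                                                    ^^^^^^^^^^^^^^^^^^^^^
AttributeError: 'float' object has no attribute 'round'
```

```bash
sed -i 's/o\["grip_width"\].round(4)/round(o["grip_width"],4)/' arc.py; python3 arc.py 29.4 25
```

```text
10.5 tcp [0.4367 0.059  0.0332] F [-0.7 -0.7  0.2] M [-0.12  0.24 -0.05] gw 0.0109
grasp rel hinge [-0.2882  0.0041  0.0062] r 0.2883 board 0.24 tilt -0.02 j [-0.02  0.25  2.04  0.    0.85 -0.15]
[0.0, -0.2, -5.9, 1.17, 0.0, 0.0, 6]
[0.0, -0.2, -5.9, 1.17, 0.0, 0.0, 6]
[0.0, -0.2, -5.9, 1.17, 0.0, 0.0, 6]
[0.0, -0.2, -5.9, 1.17, 0.0, 0.0, 6]
[0.0, -0.2, -5.9, 1.17, 0.0, 0.0, 6]
[0.0, -0.2, -5.9, 1.17, 0.0, 0.0, 6]
[0.0, -0.2, -5.9, 1.17, 0.0, 0.0, 6]
[0.0, -0.2, -5.9, 1.17, 0.0, 0.0, 6]
[0.0, -0.2, -5.9, 1.17, 0.0, 0.0, 6]
[0.0, -0.2, -5.9, 1.17, 0.0, 0.0, 6]
[0.0, -0.2, -5.9, 1.17, 0.0, 0.0, 6]
[0.0, -0.2, -5.9, 1.17, 0.0, 0.0, 6]
[0.0, -0.2, -5.9, 1.17, 0.0, 0.0, 6]
[0.0, -0.2, -5.9, 1.17, 0.0, 0.0, 6]
[0.0, -0.2, -5.9, 1.17, 0.0, 0.0, 6]
[0.0, -0.2, -5.9, 1.17, 0.0, 0.0, 6]
[0.0, -0.2, -5.9, 1.17, 0.0, 0.0, 6]
[0.0, -0.2, -5.9, 1.17, 0.0, 0.0, 6]
[0.0, -0.2, -5.9, 1.17, 0.0, 0.0, 6]
[0.0, -0.2, -5.9, 1.17, 0.0, 0.0, 6]
[0.0, -0.2, -5.9, 1.17, 0.0, 0.0, 6]
[0.0, -0.2, -5.9, 1.17, 0.0, 0.0, 6]
[0.0, -0.2, -5.9, 1.17, 0.0, 0.0, 6]
[0.0, -0.2, -5.9, 1.17, 0.0, 0.0, 6]
[0.0, -0.2, -5.9, 1.17, 0.0, 0.0, 6]
```

{"api": "apply_moves", "payload": {
  "commands": [
    [0,0,-4,0.8,0,0,6],
    [0,0,-6,1.2,0,0,6],
    [0,0,-6,1.2,0,0,6],
    [0,0,-6,1.2,0,0,6],
    [0,0,-6,1.2,0,0,6],
    [0,0,0,0,0,0,6]
  ]
}}

```text
clock: 11.1
eef_pos: [0.4366, 0.059, 0.061]
orientation: [-0.036, 0.662, 0.748, -0.04]
contact_force: [-0.2, -0.3, -3.5]
grip_width: 0.011
```

```bash
python3 arc.py 29.4 20|head -4
```

```text
11.1 tcp [0.4366 0.059  0.061 ] F [-0.2 -0.3 -3.5] M [-0.2   0.02 -0.05] gw 0.011
grasp rel hinge [-0.2862  0.0041  0.0339] r 0.2882 board 5.76 tilt 6.15 j [-0.01  0.27  1.92 -0.02  1.06 -0.13]
[0.0, -0.3, -5.9, 1.18, 0.0, 0.0, 6]
[0.0, -0.3, -5.9, 1.18, 0.0, 0.0, 6]
```

{"api": "apply_moves", "payload": {
  "commands": [
    [0,0,-6,1.1,0,0,6],
    [0,-0.2,-6,1.15,0,0,6],
    [0,-0.2,-6,1.15,0,0,6],
    [0,-0.2,-6,1.15,0,0,6],
    [0,-0.2,-6,1.15,0,0,6],
    [0,-0.2,-6,1.15,0,0,6],
    [0,-0.2,-6,1.15,0,0,6],
    [0,-0.2,-6,1.15,0,0,6],
    [0,0,0,0,0,0,6]
  ]
}}

```text
clock: 12.0
eef_pos: [0.4423, 0.0596, 0.1061]
orientation: [-0.091, 0.656, 0.742, -0.102]
contact_force: [-2.4, -0.6, -3.2]
grip_width: 0.0112
```

```bash
python3 arc.py 29.4 12|head -4
```

```text
12.0 tcp [0.4423 0.0596 0.1061] F [-2.4 -0.6 -3.2] M [-0.14 -0.04  0.01] gw 0.0112
grasp rel hinge [-0.2774  0.004   0.0784] r 0.2882 board 14.78 tilt 15.75 j [ 0.01  0.33  1.73 -0.03  1.36 -0.11]
[-0.0, -0.3, -6.1, 1.22, 0.0, -0.0, 6]
[-0.0, -0.3, -6.1, 1.22, 0.0, -0.0, 6]
```

{"api": "apply_moves", "payload": {
  "commands": [
    [0,0.4,-6,1.0,0,0,6],
    [0,0,-6,1.1,0,0,6],
    [0,-0.2,-6,1.15,0,0,6],
    [0,-0.2,-6,1.15,0,0,6],
    [0,-0.2,-6,1.15,0,0,6],
    [0,-0.2,-6,1.15,0,0,6],
    [0,-0.2,-6,1.15,0,0,6],
    [0,-0.2,-6,1.15,0,0,6],
    [0,-0.2,-6,1.15,0,0,6],
    [0,0,0,0,0,0,6]
  ]
}}

```text
clock: 13.0
eef_pos: [0.4563, 0.0612, 0.1532]
orientation: [-0.151, 0.645, 0.729, -0.17]
contact_force: [-2.8, -0.8, -2.1]
grip_width: 0.0107
```

```bash
python3 arc.py 29.4 5|head -4; python3 snap.py top t6 185 150 300 236; python3 snap.py scene s6 270 135 350 195; python3 snap.py wrist w6
```

```text
13.0 tcp [0.4563 0.0612 0.1532] F [-2.8 -0.8 -2.1] M [-0.14 -0.03  0.  ] gw 0.0107
grasp rel hinge [-0.26    0.004   0.1242] r 0.2882 board 24.55 tilt 26.27 j [ 0.02  0.42  1.52 -0.05  1.66 -0.1 ]
[-0.0, -0.3, -4.9, 0.97, 0.0, -0.0, 6]
[-0.0, -0.3, -4.9, 0.97, 0.0, -0.0, 6]
13.05 [0.4562 0.0612 0.153 ] [[-0.122, 0.89, -0.439], [0.993, 0.11, -0.054], [0.0, -0.442, -0.897]] [-2.7 -0.3 -1.3] [-0.19 -0.11 -0.02] 0.011061907734468121 [ 0.02  0.42  1.52 -0.05  1.66 -0.1 ]
13.1 [0.4562 0.0612 0.1529] [[-0.122, 0.89, -0.438], [0.993, 0.11, -0.054], [0.0, -0.442, -0.897]] [-2.3 -0.1 -2.9] [-0.05 -0.14 -0.06] 0.01098732073968866 [ 0.02  0.42  1.52 -0.05  1.66 -0.1 ]
13.15 [0.4562 0.0612 0.153 ] [[-0.122, 0.891, -0.438], [0.993, 0.11, -0.054], [0.0, -0.441, -0.897]] [-1.4  0.5 -1.3] [-0.1  -0.15  0.02] 0.01133282603442319 [ 0.02  0.42  1.52 -0.05  1.66 -0.1 ]
```

View pics/t6.png

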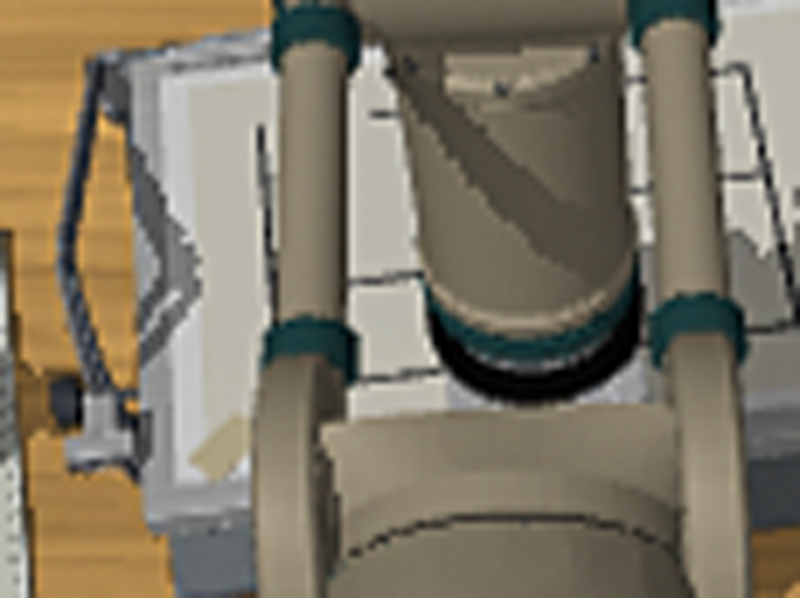

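View pics/s6.png

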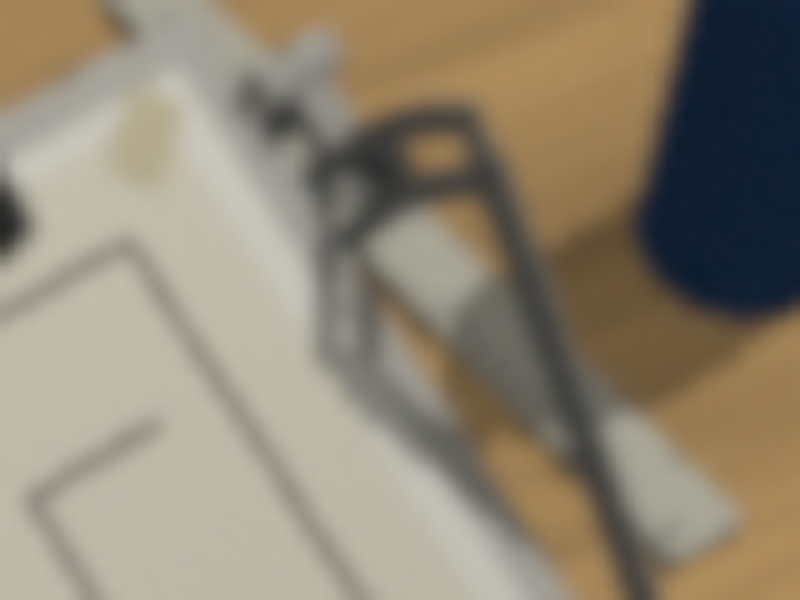

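View pics/w6.png

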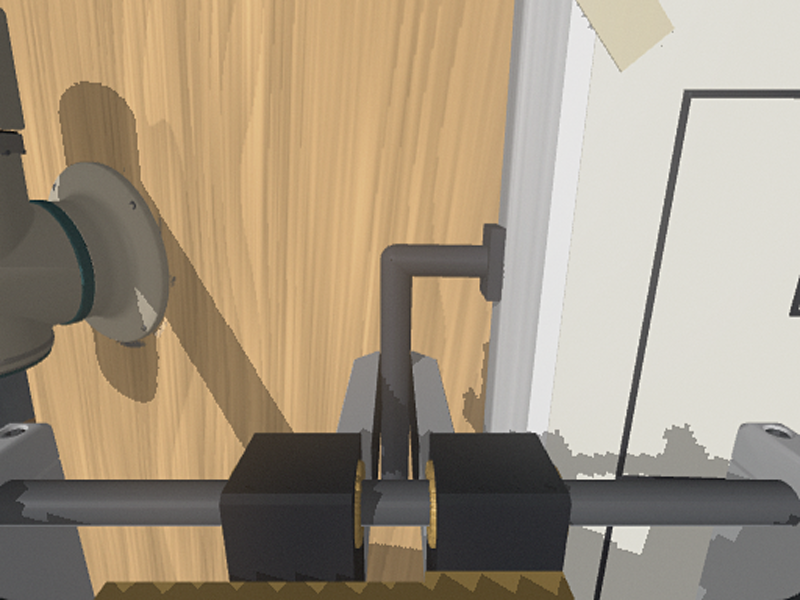

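```bash
cat > ang.py <<'E'
from box import *
import sys
def board_angle(d,reg=None):
    W=cloud(d); L=lb(W,H)
    m=(L[...,0]>-.22)&(L[...,0]<-.03)&(abs(L[...,1])<.15)&(L[...,2]>-.0)&np.isfinite(L[...,2])
    if reg: k=np.zeros(m.shape,bool); k[reg[1]:reg[3],reg[0]:reg[2]]=1; m&=k
    # bright paper only
    m&=(d["image"].min(2)>150)
    p=L[m]; 
    rng=np.random.default_rng(0);best=None
    for _ in range(200):
        a=p[rng.choice(len(p),3,False)]; n=np.cross(a[1]-a[0],a[2]-a[0]); s=np.linalg.norm(n)
        if s<1e-5: continue
        n/=s; i=abs((p-a[0])@n)<.002
        if best is None or i.sum()>best.sum(): best=i
    q=p[best]; c=q.mean(0); n=np.linalg.svd(q-c,full_matrices=False)[2][2]; n*=np.sign(n[2])
    return len(q),np.degrees(np.arctan2(n[0],n[2])).round(2),np.degrees(n[1]).round(2), "dist hinge",round(float(c@n),4)
if __name__=="__main__":
    for f in sys.argv[1:]: print(f,board_angle(load(f"/tmp/{f}.npz")))
E
python3 ang.py top0 scene0 w3 w5 t6 s6 w6
```

```text
top0 (3168, np.float64(-0.27), np.float64(-0.05), 'dist hinge', 0.0156)
scene0 (2798, np.float64(-0.34), np.float64(-0.16), 'dist hinge', 0.0159)
w3 (17546, np.float64(0.04), np.float64(0.09), 'dist hinge', 0.0148)
w5 (44953, np.float64(0.04), np.float64(0.08), 'dist hinge', 0.0146)
t6 (1150, np.float64(24.35), np.float64(0.02), 'dist hinge', 0.014)
s6 (2881, np.float64(24.52), np.float64(0.0), 'dist hinge', 0.014)
w6 (50040, np.float64(23.79), np.float64(-0.08), 'dist hinge', 0.0163)
```

{"api": "apply_moves", "payload": {
  "commands": [
    [0,0,-5,0.9,0,0,6],
    [0,-0.2,-5,0.95,0,0,6],
    [0,-0.2,-5,0.95,0,0,6],
    [0,-0.2,-5,0.95,0,0,6],
    [0,-0.2,-5,0.95,0,0,6],
    [0,0,0,0,0,0,6],
    [0,0,0,0,0,0,6],
    [0,0,0,0,0,0,6]
  ]
}}

```text
clock: 13.95
eef_pos: [0.4673, 0.0625, 0.1775]
orientation: [-0.179, 0.638, 0.721, -0.203]
contact_force: [-3.0, -0.4, -1.3]
grip_width: 0.0107
```

```bash
python3 arc.py 29.5 1; python3 snap.py top t7 185 150 245 236; python3 snap.py scene s7 285 135 345 180; python3 snap.py wrist w7; python3 ang.py t7 s7 w7
```

```text
13.95 tcp [0.4673 0.0625 0.1775] F [-3.  -0.4 -1.3] M [-0.14 -0.04 -0.04] gw 0.0107
grasp rel hinge [-0.2475  0.0039  0.1478] r 0.2882 board 29.85 tilt 31.36 j [ 0.03  0.48  1.4  -0.05  1.81 -0.09]
[0.0, 0.1, 1.8, -0.35, -0.0, 0.0, 6]
14.0 [0.4673 0.0625 0.1775] [[-0.122, 0.848, -0.516], [0.993, 0.104, -0.064], [-0.0, -0.52, -0.854]] [-3.3 -1.  -2.2] [-0.09 -0.04 -0.05] 0.011174043106407471 [ 0.03  0.48  1.4  -0.05  1.81 -0.09]
14.05 [0.4673 0.0625 0.1775] [[-0.122, 0.848, -0.516], [0.993, 0.104, -0.064], [-0.0, -0.52, -0.854]] [-2.8 -1.1 -1.9] [-0.15 -0.06  0.  ] 0.01106697371408635 [ 0.03  0.48  1.4  -0.05  1.81 -0.09]
14.1 [0.4673 0.0625 0.1775] [[-0.122, 0.848, -0.516], [0.993, 0.104, -0.064], [-0.0, -0.52, -0.854]] [-3.1 -0.9 -2.6] [-0.12 -0.06  0.01] 0.01084396781139999 [ 0.03  0.48  1.4  -0.05  1.81 -0.09]
t7 (866, np.float64(29.61), np.float64(-0.12), 'dist hinge', 0.0136)
s7 (2339, np.float64(29.87), np.float64(0.03), 'dist hinge', 0.0142)
w7 (50850, np.float64(29.03), np.float64(-0.11), 'dist hinge', 0.0167)
```

View pics/t7.png

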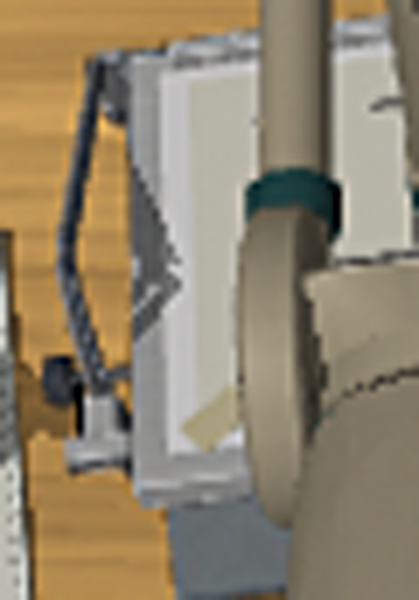

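View pics/s7.png

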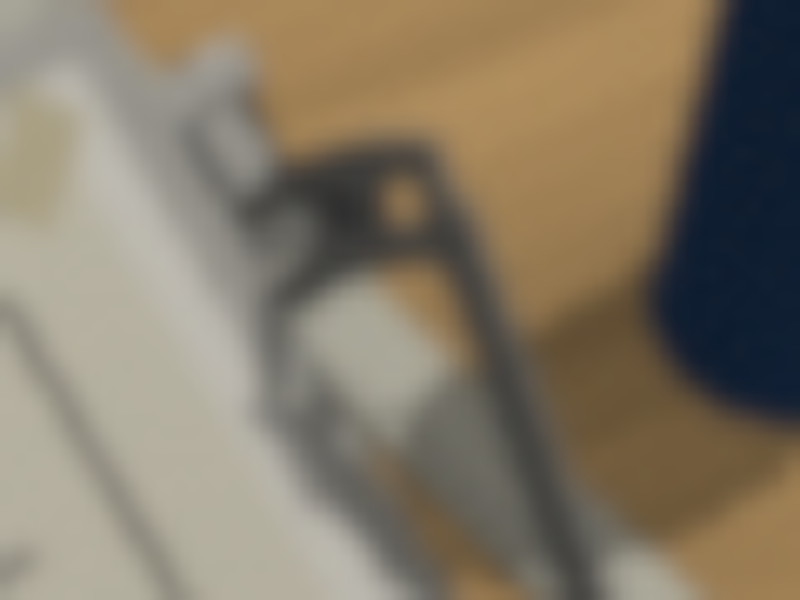

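{"api": "apply_moves", "payload": {
  "commands": [
    [0,0,1.3,-0.2,0,0,6],
    [0,0,0,0,0,0,6],
    [0,0,0,0,0,0,6],
    [0,0,0,0,0,0,6],
    [0,0,0,0,0,0,6]
  ]
}}

```text
clock: 14.6
eef_pos: [0.4667, 0.0624, 0.1762]
orientation: [-0.177, 0.638, 0.722, -0.2]
contact_force: [-2.8, -0.8, -1.3]
grip_width: 0.0111
```

```bash
python3 arc.py; python3 snap.py top t8 ; python3 snap.py scene s8; python3 snap.py wrist w8; python3 ang.py t8 s8 w8
python3 - <<'E'
from box import *
# block outer-face/ridge in each cam before vs now
for f in ["top0","t8","scene0","s8","w3","w4"]:
    L=lb(cloud(load(f"/tmp/{f}.npz")),H); m=(L[...,1]>.172)&(L[...,1]<.204)&(L[...,2]>.095)&(L[...,2]<.125)&(L[...,0]>-.21)&(L[...,0]<-.175)
    p=L[m]; r=np.hypot(p[:,0],p[:,2]); a=np.degrees(np.arctan2(p[:,2],-p[:,0]))
    k=(r>.219); print(f,len(p),k.sum(),"face ang range",np.percentile(a[k],[5,50,95]).round(2),"r",np.percentile(r,[50,90]).round(4))
E
```

```text
14.6 tcp [0.4667 0.0624 0.1762] F [-2.8 -0.8 -1.3] M [-0.09 -0.11  0.01] gw 0.0111
grasp rel hinge [-0.2482  0.0039  0.1465] r 0.2882 board 29.56 tilt 31.04 j [ 0.03  0.47  1.41 -0.05  1.8  -0.09]
14.65 [0.4667 0.0624 0.1762] [[-0.122, 0.85, -0.512], [0.993, 0.105, -0.063], [-0.0, -0.516, -0.857]] [-2.4 -0.6 -1.9] [-0.06 -0.11 -0.01] 0.010860446024918593 [ 0.03  0.47  1.41 -0.05  1.8  -0.09]
14.7 [0.4667 0.0624 0.1762] [[-0.122, 0.85, -0.512], [0.993, 0.104, -0.063], [-0.0, -0.516, -0.857]] [-2.8 -0.7 -1.2] [-0.12 -0.09  0.08] 0.010774758485068824 [ 0.03  0.47  1.41 -0.05  1.8  -0.09]
14.75 [0.4667 0.0624 0.1762] [[-0.122, 0.85, -0.512], [0.993, 0.105, -0.063], [-0.0, -0.516, -0.857]] [-1.7 -0.5 -2.1] [-0.08 -0.12  0.01] 0.010708897534254734 [ 0.03  0.47  1.41 -0.05  1.8  -0.09]
t8 (861, np.float64(28.97), np.float64(-0.08), 'dist hinge', 0.0144)
s8 (2416, np.float64(28.93), np.float64(-0.08), 'dist hinge', 0.0157)
w8 (50739, np.float64(28.78), np.float64(-0.13), 'dist hinge', 0.0166)
top0 77 46 face ang range [27.96 30.17 31.12] r [0.2224 0.2274]
t8 77 44 face ang range [28.02 30.18 30.85] r [0.221  0.2272]
scene0 62 19 face ang range [29.33 30.89 31.79] r [0.2151 0.223 ]
s8 50 16 face ang range [29.9  30.59 31.79] r [0.2155 0.2228]
w3 617 369 face ang range [28.16 29.99 30.96] r [0.2222 0.2244]
w4 1121 769 face ang range [28.11 29.84 30.95] r [0.2231 0.2246]
```

View pics/s8.png

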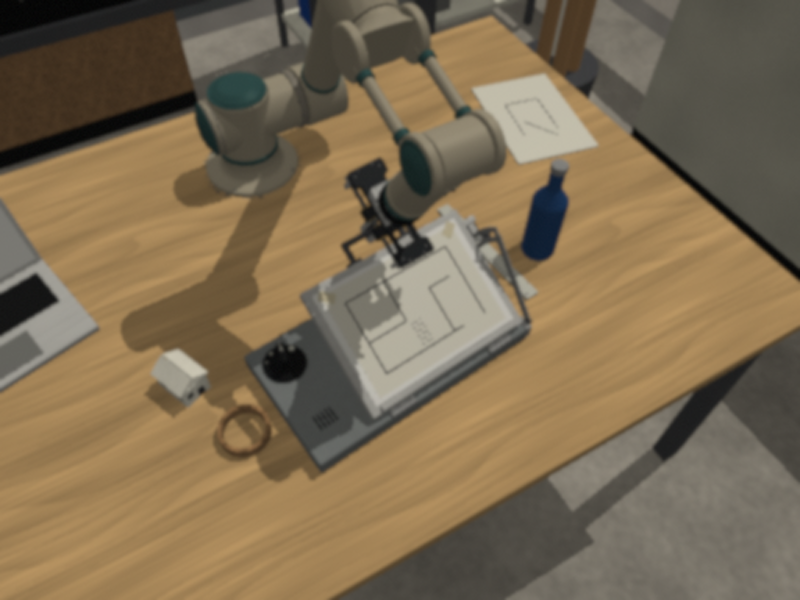

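View pics/t8.png

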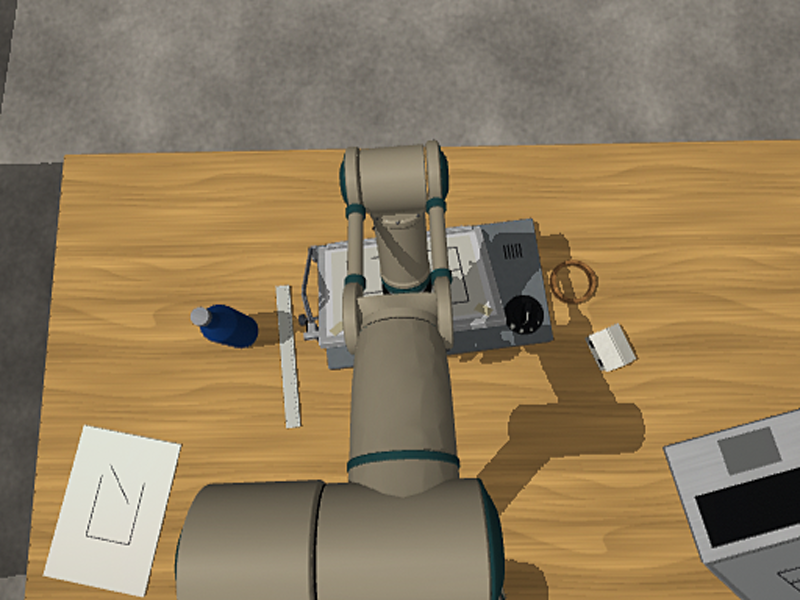

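{"api": "apply_moves", "payload": {
  "commands": [
    [0,0,-0.8,0.1,0,0,6],
    [0,0,0,0,0,0,6],
    [0,0,0,0,0,0,6],
    [0,0,0,0,0,0,6],
    [0,0,0,0,0,0,6],
    [0,0,0,0,0,0,6]
  ]
}}

```text
clock: 15.35
eef_pos: [0.4671, 0.0624, 0.177]
orientation: [-0.178, 0.638, 0.721, -0.201]
contact_force: [-2.6, -0.7, -2.7]
grip_width: 0.0112
```

```bash
python3 arc.py; python3 snap.py wrist w9; python3 snap.py top t9 315 180 355 220; python3 snap.py scene s9; python3 ang.py t9 s9 w9
```

```text
15.35 tcp [0.4671 0.0624 0.177 ] F [-2.6 -0.7 -2.7] M [-0.13 -0.05 -0.02] gw 0.0112
grasp rel hinge [-0.2477  0.0039  0.1473] r 0.2882 board 29.74 tilt 31.16 j [ 0.03  0.47  1.41 -0.05  1.8  -0.09]
15.4 [0.4671 0.0624 0.177 ] [[-0.122, 0.849, -0.514], [0.993, 0.104, -0.063], [-0.0, -0.517, -0.856]] [-2.3 -0.2 -2.3] [-0.14 -0.06 -0.  ] 0.010978843352878846 [ 0.03  0.47  1.41 -0.05  1.8  -0.09]
15.45 [0.4671 0.0625 0.177 ] [[-0.122, 0.849, -0.514], [0.993, 0.104, -0.063], [-0.0, -0.517, -0.856]] [-2.6 -0.3 -1.4] [-0.14 -0.02  0.01] 0.010804812350380633 [ 0.03  0.47  1.41 -0.05  1.8  -0.09]
15.5 [0.4671 0.0625 0.177 ] [[-0.122, 0.849, -0.514], [0.993, 0.104, -0.063], [-0.0, -0.517, -0.856]] [-2.1 -0.  -1.1] [-0.08 -0.12  0.04] 0.010828612105094466 [ 0.03  0.47  1.41 -0.05  1.8  -0.09]
t9 (863, np.float64(29.5), np.float64(-0.04), 'dist hinge', 0.0135)
s9 (2373, np.float64(29.39), np.float64(-0.23), 'dist hinge', 0.015)
w9 (50917, np.float64(28.94), np.float64(-0.1), 'dist hinge', 0.0167)
```

View pics/t9.png

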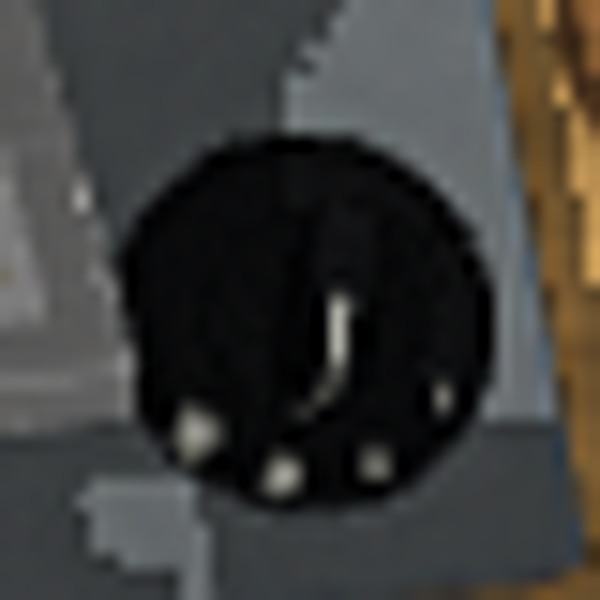

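The top picture shows the white line (335,300)-(310,410) still aimed at the third dot (283,473). The board reads about 29.5° and the mark about 29.45°, and the arm is steady, so I'm handing in.

```bash
python3 -c "
from bench import r
print(r.hand_in())"
```

```text
the job is handed in; nothing more can be done
None
```

I turned the knob to the third dot and lifted the board by its handle to the marker angle. The gripper is still holding it there, and I handed the job in at about 15.5 s.

- **Knob:** It started at dot 2, and I turned it 34° clockwise. The wrist picture after I let go, and the top picture just before hand-in, both show the white line on the third dot.
- **Board angle:** The marker's index line measures about 29.45° from two wrist views. The board reads 29.5° from the arm's position and about 29.4–29.8° from the scene and top cameras. The wrist camera alone disagrees slightly at 28.9°.
- **Hold:** The bar is gripped at 35 N with only about 3 N at the wrist, and the pose was still. The board rose in steps without dropping; near the end I raised it slightly too far, lowered it by about 0.3°, then raised it again by about 0.2°.
- **Not checked directly:** I could not see the pointer tip against the index line, because the block and the arm hid it. The match rests on the measured angles. The tool tilted about 1.5° more than the board, so the bar turned slightly in the pads.
- **Other items:** I never touched the marker block, flask, tape, rule or house. The block's measured position was unchanged, and the others look in place in the late top and scene pictures.

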